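# Sweep spent cartridges into the bench waste well

## Robot

A 7-joint arm with a two-finger parallel gripper is mounted at the origin on the work surface. World frame = base frame: x ahead of the robot, y to its left, z up, the work surface at z = 0. Lengths are in m, angles in rad, forces in N, time in s.
With the tool pointing down it reaches from about 0.425 to 0.925 m from the base axis. Payload 6.8 kg.
Tool frame: the origin (TCP) lies between the finger pads; the fingertips stand r.tcp_to_tips ahead of it and the grasp point (between the pads) lies 3 mm ahead of it (r.tcp_to_tips is the distance from the TCP to the fingertips, in m); z points along the fingers, y is the line along which they close (so a half turn about z gives the same grasp; the last joint's range is limited). The gripper opens to 85 mm and grips with 20 to 120 N. Pads are 22 mm wide; open, the fingers measure 114 mm over their backs; the gripper's body (76 mm by 85 mm) begins 54 mm behind the grasp point. The pads swing forward as they close: fully open they stand 13 mm farther back than shut.
Start: joints at [1.052, 0.477, 0.022, 1.555, -0.011, 1.109, -0.083], TCP at [0.27, -0.619, 0.253] pointing down, gripper open.
Joint ranges: [-2.96, 2.96], [-0.34, 2.1], [-1.41, 1.46], [0.24, 2.44], [-1.37, 4.51], [0.17, 1.92], [-2.96, 2.96]. Speed limits (rad/s): [2.39, 2.39, 3.14, 3.14, 3.14, 3.14, 3.14].

## Interface

Orientations are given as a rotation vector (axis times angle).
In Python, from bench import r gives the robot as it stands. The module is installed in compiled form; this text tells all that it offers.
- The arm moves only by the tool step_arm, never from a script. Its argument "moves" is a list of rows, each an object of numbers: "rx", "ry", "rz": the turn, a rotation vector about the tool's x, y, z in degrees; "dx", "dy", "dz": the shift along the tool's x, y, z in mm; "gripper": the opening, from -1 (shut) to 1 (fully open). In form: [{"rx": .., "ry": .., "rz": .., "dx": .., "dy": .., "dz": .., "gripper": ..}, ...]. A call has 1 to 20 rows; each row shifts and turns the commanded pose from where the row before left it, along the tool's axes as they then stand; what a row does not reach is not made up. A row lasts 1/8 s, in which the tool goes at most 62.5 mm and 10.7 degrees, less where a joint would pass 70% of its speed; a pose out of reach is approached as far as the arm can. A call is refused whole if a number of a shift passes 62.5 or a number of a turn 10.7, either way. A call with a gripper value outside its range is refused whole. The fingers move at their own pace and stop on an object; "grip_force" is the grip in N (left out, the last holds). Time passes only in rows, so rows that do not move let the fingers close. It gives the time, the measured TCP pose, the force, the opening and the grip force at its end, in the units of the state.
- r.get_obs(): the state, without advancing time (a new reading comes with each control period).
- r.grab_frame(name): name is "scene" or "top" or "wrist"; returns the picture (480x640x3 uint8, blue, green, red); there is no depth.
- r.camera_info(name): a dict with "mtx" (3x3 intrinsics, pixels), "rvec" (rotation vector, rad) and "tvec" (3), from world to camera coordinates, as OpenCV has them. Camera axes: x right, y down, z forward; pixel columns grow to the right and rows downward; lengths in m; the calibration is good to about 2 mm. A picture is of the moment at which its call begins: read the wrist's pose just before it. camera_info takes no time and is no camera call; for the wrist camera it gives the pose at the moment of the call.
- r.hand_in(): hands the job in; it is judged then, once.
The state is a dict: "clock": time; "joints": joint angles; "qvel": joint speeds; "tau": joint torques, N m; "tcp_pos": TCP position; "orientation": TCP orientation; "contact_force": force on the tool from outside, world axes, zero at the start; "moment": the same for the moment, N m; "grip_width": finger opening in m; "gripper_force": force on a finger pad.
Only numpy, scipy, OpenCV 4.12 (cv2) and the standard library are available. Lean on these libraries where they do the work, as an engineer would, in place of code of your own. Each camera call takes 0.05 s, during which the arm holds its last target. There are 200 camera calls.

## Task

Open the waste well of the bench trough: lift its cover just out of its seat and, keeping it down between the curbs, slide it along to the stop and leave it lying there. Then take the scraper from its stand, sweep all three spent cartridges from under the wire shelf along the trough into the well with it, never touching them with the gripper, and stand the scraper back in its stand. Do not disturb the other things on the bench.

Things in the scene. Friction and masses are not known exactly. Their poses are not given: they have to be found in the camera images.
- well (a point): Centre of the well's mouth in a fixed grey trough, at deck height, 70 mm above the bench. Trough axes: y along it, x across (away from the robot), z up. It is 150 mm wide (x -75 to 75) between two curbs, 12 mm thick, 25 mm above the deck, along its whole length: the cover's channels. Well: y -65 to 65, full width, 66 mm deep; an 8 mm wide ledge 8 mm below the deck all round seats the cover.
- loading_deck (a point): Centre of the loading deck, on its surface (70 mm above the bench), where the cartridges lie; trough axes. The flat deck runs 110 mm either way in y: at +y it ends at the well's open edge, at -y at an end wall 25 mm high. The curbs bound it at x -75 and +75.
- stop (a point): Foot of the stop that ends the parking deck, at deck height; trough axes. The flat parking deck runs from the well's +y edge 140 mm to this stop, which is 25 mm high.
- shelf_edge (a point): Middle of the outer wire (side away from the robot) of the wire shelf over the loading deck, 150 mm above the deck, 28 mm in +x of the trough's middle line; trough axes. The shelf is 195 mm long in y, runs back 125 mm in -x to its two posts, ends 25 mm short of the well. A wire guard rail rises 78 mm from this edge: no upright gripper gets at the deck; lean it outward about 35 degrees and reach in below.
- cover_grip (a point): Middle of the bar grip of the loose steel cover, a plate 146 (x) by 126 (y) by 8 mm with the trough's axes, flush in its seat with 2 mm play each side. The bar is 14 mm wide (x), 60 mm long (y), from 34 to 50 mm above the plate's underside, on two thinner pillars; this point is 40 mm above the underside. About 350 g. It must rise 8 mm to leave the seat, then slides 140 mm in +y to the stop.
- cover_plate (a point): Centre of the cover's plate, half-way through its 8 mm thickness (4 mm below the well point when seated, 4 mm above it when lying on the parking deck). Same axes as the trough.
- cartridge0_mid (a point): Centre of a spent reagent cartridge: a white plastic block 62 by 38 by 30 mm high (x, y, z of its own), about 70 g, loose on the loading deck at any yaw.
- cartridge1_mid (a point): Centre of the second cartridge, the same in shape and size.
- cartridge2_mid (a point): Centre of the third cartridge, the same in shape and size.
- scraper_grip (a point): Middle of the scraper's grip, on the axis of its straight grey handle, 20 mm thick in y, 24 mm the other way. The handle leaves the middle of the blade 40 mm above the lower edge, leans 35 degrees from vertical towards the scraper's +x and ends 110 mm up it; this point is 70 mm up it, 40 mm in +x and 97.3 mm in z from the middle of the lower edge. About 250 g.
- scraper_edge (a point): Middle of the lower edge of the scraper's steel blade, 125 mm long (its x), 8 mm thick (y), 45 mm tall (z). In the stand the handle leans roughly away from the robot. With the blade flat on the deck across the trough and the handle leaning to the trough's +x, the handle leads out below the shelf's outer edge.
- handle_end (a point): Free upper end of the scraper's handle (on its axis), same axes as the scraper.
- stand: Fixed stand of the scraper, origin at the centre of its underside on the bench: a base plate 110 by 80 by 6 mm with two upright plates 100 mm long (x) and 8 mm thick that rise to 38 mm above the bench and leave a slot 13 mm wide along x, open at both ends, floor 6 mm above the bench. The blade stands in the slot.
- tube_rack: Bystander, fixed: tube rack 80 by 110 mm, 72 mm high, origin at its underside. It and the beaker may swap places.
- beaker: Bystander: glass beaker, 72 mm across, 85 mm high, origin at its underside.
- tip_box: Bystander: pipette tip box 120 by 85 mm, 61 mm high, origin at its underside.
- water_bottle: Bystander: water bottle, 74 mm across, 200 mm high, origin at its underside.
- reagent_jar: Bystander: amber jar, 68 mm across, 90 mm high, origin at its underside.
- notebook: Bystander: red notebook 110 by 150 by 18 mm, origin at its underside.
- dish: Bystander: shallow glass dish, 80 mm across, 22 mm high, origin at its underside.
Not all that is in view belongs to the job. Leave any red look-alike of the part that bears cover_grip alone. Of the things shaped like the stand, the dark steel one is meant.

How it is judged:
By the outcome, as a careful person would: the job done as asked, in the order asked, and still so for the second after the job is handed in, with the robot touching nothing.
It also fails if it takes over 72 s, if anything falls off the work surface, if the arm or the gripper's body presses on something with over 40 N, if the wrist force passes 120 N, or if a joint passes its speed limit or range.

## Working session

There is one attempt and no reset: what is moved stays moved. The work goes in short steps, Python scripts to look and compute and a tool call to move; the robot and the scene stay as the last step left them, time stands still between calls to the robot, and variables do not carry over. Pictures are saved under pics/ and viewed, at most 10 in all, crops included, and the job is handed in when it is done.

Besides the shell and the picture viewer there is one more tool, called after "Call:" by a JSON object that holds its "method" and its "body". step_arm: Moves the arm, as the interface text tells. Its arguments: {"type":"object","properties":{"moves":{"type":"array","items":{"type":"object","properties":{"rx":{"type":"number"},"ry":{"type":"number"},"rz":{"type":"number"},"dx":{"type":"number"},"dy":{"type":"number"},"dz":{"type":"number"},"gripper":{"type":"number"}}}},"grip_force":{"type":"number"}},"required":["moves"]}

```bash
mkdir -p pics; python3 - <<'E'
from bench import r
import cv2,numpy as np
print(r.get_obs(), r.tcp_to_tips)
for n in("scene","top"):
    cv2.imwrite(f"pics/{n}0.png",r.grab_frame(n)); c=r.camera_info(n); R=cv2.Rodrigues(c['rvec'])[0]; print(n,c['mtx'].tolist(),(-R.T@c['tvec'].ravel()).tolist(),R.round(3).tolist())
E
```

```text
{'clock': 0.0, 'joints': array([ 1.05189494,  0.47778568,  0.02232571,  1.55644595, -0.01149856,
        1.10932218, -0.08308753]), 'qvel': array([-5.53696666e-04, -3.19880941e-04,  6.01857114e-04, -1.82643086e-05,
       -3.31738457e-04, -2.33639069e-04, -7.60099136e-04]), 'tau': array([-1.10477216e-03, -5.96447682e+01,  1.60811450e+00, -2.81201899e+01,
        1.27167755e-02,  9.31271788e-03, -4.22104080e-06]), 'tcp_pos': array([ 0.26933133, -0.6183321 ,  0.25233742]), 'orientation': array([-3.07381276e+00, -6.40470420e-01,  7.86703521e-04]), 'contact_force': array([-0.69380042, -0.51846059,  0.747097  ]), 'moment': array([-0.00415101, -0.03856161, -0.05512351]), 'gripper_force': 0.0, 'grip_width': 0.08550158258659578} 0.022
scene [[483.6002721252701, 0.0, 315.60177390387855], [0.0, 483.6002721252701, 237.28847762560073], [0.0, 0.0, 1.0]] [1.5135328511071227, 0.012516952192238173, 0.868844345627143] [[-0.049, 0.999, 0.01], [0.587, 0.037, -0.809], [-0.808, -0.034, -0.588]]
top [[460.3420585873791, 0.0, 315.5296294890407], [0.0, 460.3420585873791, 234.9961893950426], [0.0, 0.0, 1.0]] [0.28856361375502354, -0.03259760941706784, 1.3554433170961304] [[0.01, -1.0, 0.008], [-0.982, -0.011, -0.19], [0.19, -0.006, -0.982]]
```

View pics/scene0.png

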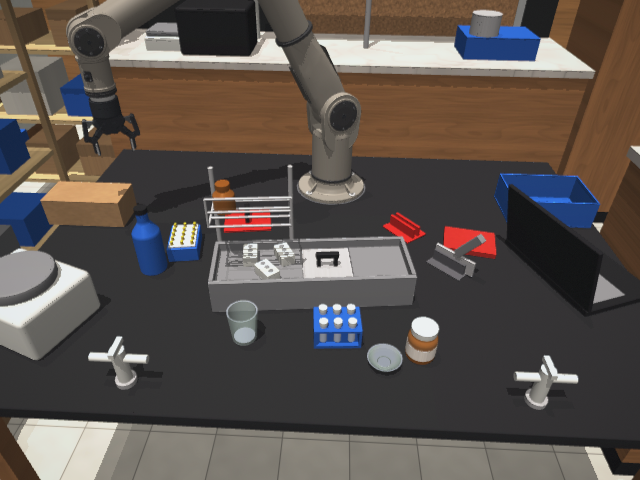

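View pics/top0.png

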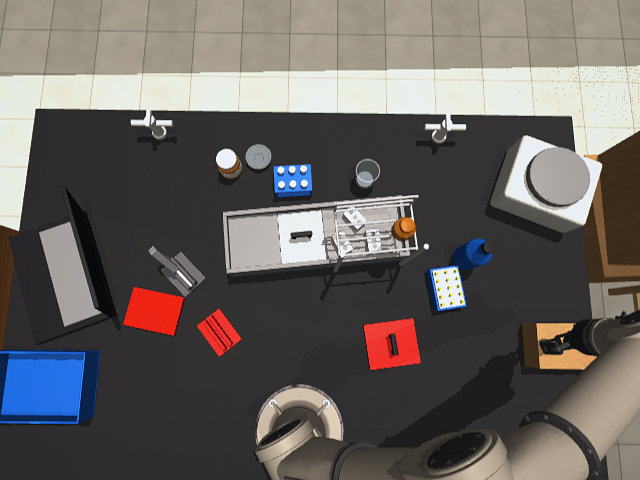

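The scene view shows the trough (210–412, 240–308), cover with black grip (327,258), three cartridges under the shelf, scraper in the grey stand (455,258), with a red look-alike stand (404,228). The top view shows the cover grip at (300,237), the scraper at (175,270), and the red decoy cover at (392,343). I'll enlarge the crops next.

```bash
python3 - <<'E'
import cv2,numpy as np
t=cv2.imread("pics/top0.png");s=cv2.imread("pics/scene0.png")
def crop(im,x,y,w,h,k): return cv2.resize(im[y:y+h,x:x+w],None,fx=k,fy=k,interpolation=cv2.INTER_CUBIC)
a=crop(t,215,185,210,105,3.8);b=crop(t,140,235,75,75,4);
c=crop(s,420,225,75,60,4)
out=np.zeros((600,800,3),np.uint8);out[:min(399,a.shape[0]),:a.shape[1]]=a[:399]
out=np.zeros((600,800,3),np.uint8);a=crop(t,215,185,210,85,3.8);out[:a.shape[0],:a.shape[1]]=a;cc=crop(t,140,240,70,65,4);out[330:330+cc.shape[0],:cc.shape[1]]=cc;d=crop(s,425,225,70,60,4);out[330:330+d.shape[0],300:300+d.shape[1]]=d
cv2.imwrite("pics/c1.png",out)
cv2.imwrite("pics/c2.png",crop(s,200,160,220,155,3.6))
E
```

```text
(no output)
```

View pics/c1.png

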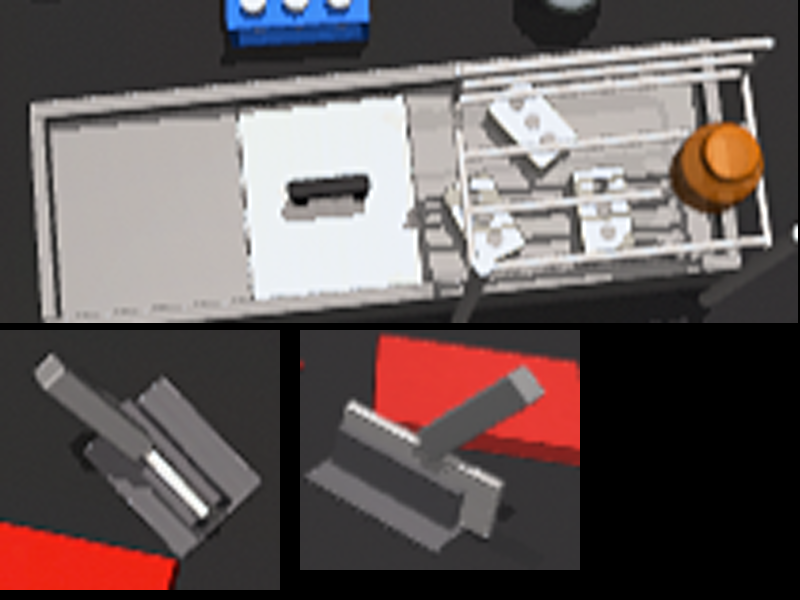

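View pics/c2.png

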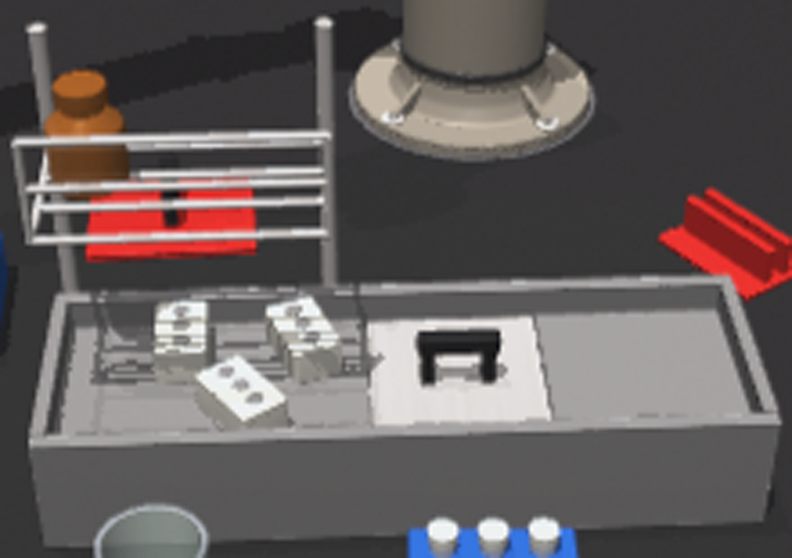

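```bash
cat > h.py <<'E'
from bench import r
import cv2,numpy as np
def ray(n,p,c=None):
    c=c or r.camera_info(n);R=cv2.Rodrigues(c['rvec'])[0];o=-R.T@np.ravel(c['tvec'])
    d=R.T@np.linalg.inv(c['mtx'])@[p[0],p[1],1];return o,d/np.linalg.norm(d)
def plane(n,p,z,c=None):
    o,d=ray(n,p,c);return o+d*(z-o[2])/d[2]
def tri(a,pa,b,pb,ca=None,cb=None):
    o1,d1=ray(a,pa,ca);o2,d2=ray(b,pb,cb);s=np.linalg.lstsq(np.c_[d1,-d2],o2-o1,rcond=None)[0]
    x,y=o1+d1*s[0],o2+d2*s[1];return (x+y)/2,np.linalg.norm(x-y)
E
python3 - <<'E'
from h import *
T=lambda u,v:(215+u/3.8,185+v/3.8);S=lambda u,v:(200+u/3.6,160+v/3.6)
T2=lambda u,v:(140+u/4,240+(v-330)/4);S2=lambda u,v:(425+(u-300)/4,225+(v-330)/4)
np.set_printoptions(precision=4,suppress=True)
for k,p in dict(backR=(57,295),backL=(728,280),frR=(32,442),frL=(777,420)).items(): print('S',k,plane('scene',S(*p),.095))
for k,p in dict(farL=(32,104),nearL=(44,322)).items(): print('T',k,plane('top',T(*p),.095))
for k,p in dict(a=(238,115),b=(405,96),c=(253,300),d=(423,292)).items(): print('T cover',k,plane('top',T(*p),.07))
for k,p in dict(a=(368,320),b=(535,317),c=(375,425),d=(551,420)).items(): print('S cover',k,plane('scene',S(*p),.07))
print('grip T',plane('top',T(287,186),.112),plane('top',T(369,182),.112)); print('grip S',plane('scene',S(418,332),.112),plane('scene',S(500,331),.112))
for k,p in dict(c0=[(519,83),(577,137),(543,170),(487,121)],c1=[(573,170),(624,165),(632,246),(583,252)],c2=[(447,186),(492,177),(524,247),(483,275)]).items():
    print(k,*[plane('top',T(*q),.10)[:2] for q in p])
for k,p in dict(c0=[(237,355),(287,397),(247,420),(196,378)],c1=[(160,303),(207,301),(208,357),(155,357)],c2=[(265,308),(308,296),(338,345),(292,352)]).items():
    print('S',k,*[plane('scene',S(*q),.10)[:2] for q in p])
print('shelf out wire S ends', [plane('scene',S(*q),.22) for q in [(28,240),(328,233)]],'rail',[plane('scene',S(*q),.298) for q in [(15,142),(328,133)]])
print('handle end',tri('top',T2(50,372),'scene',S2(526,385)))
print('stand corners top z=.038 far plate', [plane('top',T2(*q),.006) for q in [(162,378),(258,482),(185,556),(85,445)]])
print('blade top T(z.051)',plane('top',T2(148,455),.051),plane('top',T2(207,516),.051))
print('blade top S',plane('scene',S2(350,404),.051),plane('scene',S2(502,483),.051))
print('base S',[plane('scene',S2(*q),.006) for q in [(308,475),(440,550)]])
E
```

```text
S backR [ 0.487  -0.2973  0.095 ]
S backL [0.4365 0.2043 0.095 ]
S frR [ 0.6509 -0.2785  0.095 ]
S frL [0.598  0.2222 0.095 ]
T farL [0.5943 0.2198 0.095 ]
T nearL [0.4326 0.2034 0.095 ]
T cover a [0.5937 0.0693 0.07  ]
T cover b [ 0.61   -0.0566  0.07  ]
T cover c [0.4535 0.0546 0.07  ]
T cover d [ 0.4608 -0.071   0.07  ]
S cover a [ 0.4705 -0.0667  0.07  ]
S cover b [0.4589 0.0594 0.07  ]
S cover c [ 0.5909 -0.0533  0.07  ]
S cover d [0.578  0.0698 0.07  ]
grip T [0.5314 0.0291 0.112 ] [ 0.5351 -0.0302  0.112 ]
grip S [ 0.5372 -0.0262  0.112 ] [0.5324 0.0319 0.112 ]
c0 [ 0.6134 -0.1403] [ 0.573  -0.1828] [ 0.5479 -0.1576] [ 0.5843 -0.1166]
c1 [ 0.5482 -0.1796] [ 0.5523 -0.2171] [ 0.4922 -0.222 ] [ 0.4874 -0.1863]
c2 [ 0.5351 -0.0872] [ 0.5422 -0.1202] [ 0.4906 -0.1434] [ 0.4697 -0.1135]
S c0 [ 0.5561 -0.1533] [ 0.6   -0.113] [ 0.6256 -0.1373] [ 0.5834 -0.1783]
S c1 [ 0.4987 -0.2178] [ 0.4941 -0.1837] [ 0.5596 -0.1734] [ 0.5619 -0.2107]
S c2 [ 0.4999 -0.1401] [ 0.4833 -0.1102] [ 0.5403 -0.083 ] [ 0.5503 -0.1149]
shelf out wire S ends [array([ 0.5945, -0.2789,  0.22  ]), array([ 0.5741, -0.0848,  0.22  ])] rail [array([ 0.5998, -0.2764,  0.298 ]), array([ 0.5763, -0.083 ,  0.298 ])]
handle end (array([0.4784, 0.3995, 0.1309]), np.float64(0.003552419177838836))
stand corners top z=.038 far plate [array([0.4939, 0.3586, 0.006 ]), array([0.4178, 0.2834, 0.006 ]), array([0.3635, 0.3333, 0.006 ]), array([0.4435, 0.4117, 0.006 ])]
blade top T(z.051) [0.4318 0.3518 0.051 ] [0.3891 0.3074 0.051 ]
blade top S [0.3968 0.3129 0.051 ] [0.4803 0.4017 0.051 ]
base S [array([0.4228, 0.2862, 0.006 ]), array([0.4994, 0.3649, 0.006 ])]
```

The top crop shows the grip bar (287–369,186), the parking deck on the left, three cartridges under the wires and an amber bottle standing on the shelf. The stand crop shows the scraper's handle end at (50,372). The scene crop shows the rim corners and the shelf edge at (28–328, 237). Next I'll work out the move above the cover.

```bash
cat >> h.py <<'E'
from scipy.spatial.transform import Rotation as Ro
np.set_printoptions(precision=4,suppress=True)
def frame(y,z):
    z=np.array(z,float)/np.linalg.norm(z);y=np.array(y,float);y-=z*(y@z);y/=np.linalg.norm(y);return np.c_[np.cross(y,z),y,z]
def plan(p,R,n,p0=None,R0=None):
    o=r.get_obs();p0=o['tcp_pos'] if p0 is None else p0;R0=Ro.from_rotvec(o['orientation']).as_matrix() if R0 is None else R0
    w=Ro.from_matrix(R0.T@R).as_rotvec()/n
    M=sum(Ro.from_rotvec(w*k).as_matrix() for k in range(n))
    d=np.linalg.solve(M,R0.T@(np.array(p)-p0));print(n,'rows: d mm',(d*1000).round(2),'rot deg',np.degrees(w).round(3));return p,R
YAW=np.radians(5.9);ex=np.array([np.cos(YAW),np.sin(YAW),0]);ey=np.array([-np.sin(YAW),np.cos(YAW),0]);ez=np.array([0,0,1.])
E
python3 - <<'E'
from h import *
c=r.camera_info('wrist');R=cv2.Rodrigues(c['rvec'])[0];o=r.get_obs();Rt=Ro.from_rotvec(o['orientation']).as_matrix()
print('cam in tool',Rt.T@(-R.T@np.ravel(c['tvec'])-o['tcp_pos']),'cam z in tool',Rt.T@R[2], 'camx',Rt.T@R[0]);print(c['mtx'][0][0]);print(Rt)
# post top height at x~.45
O,d=ray('scene',(200+325/3.6,160+20/3.6));s=(.45-O[0])/d[0];print('post',O+s*d)
a=plan([.40,-.42,.5],Rt,7)
Rc=frame(ex,[0,0,-1]);plan([.50,.0,.33],Rc,15,*a)
E
```

```text
cam in tool [ 0.0673  0.0008 -0.1209] cam z in tool [-0.2642 -0.0003  0.9645] camx [0.0004 1.     0.0004]
339.1406615258895
[[ 0.9168  0.3994 -0.0008]
 [ 0.3994 -0.9168  0.0015]
 [-0.0002 -0.0017 -1.    ]]
post [ 0.45   -0.0962  0.3112]
7 rows: d mm [ 28.42 -18.59 -35.34] rot deg [0. 0. 0.]
15 rows: d mm [ 29.05 -10.16  11.35] rot deg [-0.006 -0.004 -4.824]
```

Call:
{"method": "step_arm", "body": {"moves": [{"dx":28.4,"dy":-18.6,"dz":-35.3},{"dx":28.4,"dy":-18.6,"dz":-35.3},{"dx":28.4,"dy":-18.6,"dz":-35.3},{"dx":28.4,"dy":-18.6,"dz":-35.3},{"dx":28.4,"dy":-18.6,"dz":-35.3},{"dx":28.4,"dy":-18.6,"dz":-35.3},{"dx":28.4,"dy":-18.6,"dz":-35.3}]}}

```text
invalid input at $.moves[0]: expected keys rx, ry, rz, dx, dy, dz, gripper
```

Call:
{"method": "step_arm", "body": {"moves": [{"dx":29,"dy":-10.2,"dz":11.4,"rz":-4.82},{"dx":29,"dy":-10.2,"dz":11.4,"rz":-4.82},{"dx":29,"dy":-10.2,"dz":11.4,"rz":-4.82},{"dx":29,"dy":-10.2,"dz":11.4,"rz":-4.82},{"dx":29,"dy":-10.2,"dz":11.4,"rz":-4.82},{"dx":29,"dy":-10.2,"dz":11.4,"rz":-4.82},{"dx":29,"dy":-10.2,"dz":11.4,"rz":-4.82},{"dx":29,"dy":-10.2,"dz":11.4,"rz":-4.82},{"dx":29,"dy":-10.2,"dz":11.4,"rz":-4.82},{"dx":29,"dy":-10.2,"dz":11.4,"rz":-4.82},{"dx":29,"dy":-10.2,"dz":11.4,"rz":-4.82},{"dx":29,"dy":-10.2,"dz":11.4,"rz":-4.82},{"dx":29,"dy":-10.2,"dz":11.4,"rz":-4.82},{"dx":29,"dy":-10.2,"dz":11.4,"rz":-4.82},{"dx":29,"dy":-10.2,"dz":11.4,"rz":-4.82},{},{"gripper":-0.2}]}}

```text
invalid input at $.moves[0]: expected keys rx, ry, rz, dx, dy, dz, gripper
```

```bash
python3 - <<'E'
from h import *
import pickle
c=r.camera_info('wrist');im=r.grab_frame('wrist');o=r.get_obs();pickle.dump((c,o),open('w1.pkl','wb'))
cv2.imwrite('pics/w1.png',im);print(o['tcp_pos'],o['joints'],o['clock'],o['contact_force'])
# dark bar mask top at z .112
m=(im.max(2)<45).astype('uint8')
n,l,st,ce=cv2.connectedComponentsWithStats(m)
for i in range(1,n):
    if st[i,4]>300: print(st[i],plane('wrist',ce[i],.112,c))
E
```

```text
[ 0.2694 -0.6185  0.2525] [ 1.0519  0.4776  0.0224  1.5562 -0.0115  1.1093 -0.0831] 0.15 [ 0.022   0.0972 -0.0707]
[124  54  90  33 939] [ 0.3317 -0.4728  0.112 ]
[    0   189   640   291 89566] [ 0.1204 -0.6432  0.112 ]
```

View pics/w1.png

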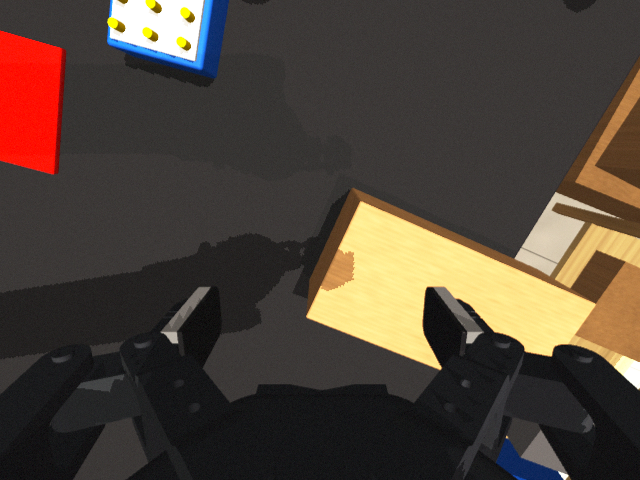

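No motion happened: the rows need all seven keys. That picture only shows the start pose with the fingers and a wooden block. Resending the moves.

Call:
{"method": "step_arm", "body": {"moves": [{"rx":0,"ry":0,"rz":0,"dx":28.4,"dy":-18.6,"dz":-35.3,"gripper":1},{"rx":0,"ry":0,"rz":0,"dx":28.4,"dy":-18.6,"dz":-35.3,"gripper":1},{"rx":0,"ry":0,"rz":0,"dx":28.4,"dy":-18.6,"dz":-35.3,"gripper":1},{"rx":0,"ry":0,"rz":0,"dx":28.4,"dy":-18.6,"dz":-35.3,"gripper":1},{"rx":0,"ry":0,"rz":0,"dx":28.4,"dy":-18.6,"dz":-35.3,"gripper":1},{"rx":0,"ry":0,"rz":0,"dx":28.4,"dy":-18.6,"dz":-35.3,"gripper":1},{"rx":0,"ry":0,"rz":0,"dx":28.4,"dy":-18.6,"dz":-35.3,"gripper":1}]}}

```text
clock: 1.02
tcp_pos: [0.4002, -0.4189, 0.5013]
orientation: [-3.075, -0.641, 0.0]
contact_force: [0.0, -0.7, -0.6]
grip_width: 0.0852
gripper_force: 0.0
```

Call:
{"method": "step_arm", "body": {"moves": [{"rx":0,"ry":0,"rz":-4.82,"dx":29,"dy":-10.2,"dz":11.4,"gripper":1},{"rx":0,"ry":0,"rz":-4.82,"dx":29,"dy":-10.2,"dz":11.4,"gripper":1},{"rx":0,"ry":0,"rz":-4.82,"dx":29,"dy":-10.2,"dz":11.4,"gripper":1},{"rx":0,"ry":0,"rz":-4.82,"dx":29,"dy":-10.2,"dz":11.4,"gripper":1},{"rx":0,"ry":0,"rz":-4.82,"dx":29,"dy":-10.2,"dz":11.4,"gripper":1},{"rx":0,"ry":0,"rz":-4.82,"dx":29,"dy":-10.2,"dz":11.4,"gripper":1},{"rx":0,"ry":0,"rz":-4.82,"dx":29,"dy":-10.2,"dz":11.4,"gripper":1},{"rx":0,"ry":0,"rz":-4.82,"dx":29,"dy":-10.2,"dz":11.4,"gripper":1},{"rx":0,"ry":0,"rz":-4.82,"dx":29,"dy":-10.2,"dz":11.4,"gripper":1},{"rx":0,"ry":0,"rz":-4.82,"dx":29,"dy":-10.2,"dz":11.4,"gripper":1},{"rx":0,"ry":0,"rz":-4.82,"dx":29,"dy":-10.2,"dz":11.4,"gripper":1},{"rx":0,"ry":0,"rz":-4.82,"dx":29,"dy":-10.2,"dz":11.4,"gripper":1},{"rx":0,"ry":0,"rz":-4.82,"dx":29,"dy":-10.2,"dz":11.4,"gripper":1},{"rx":0,"ry":0,"rz":-4.82,"dx":29,"dy":-10.2,"dz":11.4,"gripper":1},{"rx":0,"ry":0,"rz":-4.82,"dx":29,"dy":-10.2,"dz":11.4,"gripper":1},{"rx":0,"ry":0,"rz":0,"dx":0,"dy":0,"dz":0,"gripper":-0.2},{"rx":0,"ry":0,"rz":0,"dx":0,"dy":0,"dz":0,"gripper":-0.2}]}}

```text
clock: 3.15
tcp_pos: [0.4994, -0.0006, 0.3294]
orientation: [2.105, 2.332, -0.0]
contact_force: [0.4, -0.2, 1.0]
grip_width: 0.0514
gripper_force: 0.0
```

```bash
cat > look.py <<'E'
from h import *
import pickle,sys
c=r.camera_info('wrist');im=r.grab_frame('wrist');o=r.get_obs();pickle.dump((c,o),open(f'{sys.argv[1]}.pkl','wb'))
cv2.imwrite(f'pics/{sys.argv[1]}.png',im);print(o['tcp_pos'],Ro.from_rotvec(o['orientation']).as_matrix(),o['joints'],o['clock'],o['contact_force'])
E
python3 look.py w2
```

```text
[ 0.4996 -0.0011  0.3296] [[-0.101   0.9949  0.0006]
 [ 0.9949  0.101  -0.0004]
 [-0.0005  0.0005 -1.    ]] [ 0.3355  0.1536 -0.5087  1.8412  0.0817  1.1667 -0.0992] 3.2 [ 0.3199 -0.2287  0.3499]
```

View pics/w2.png

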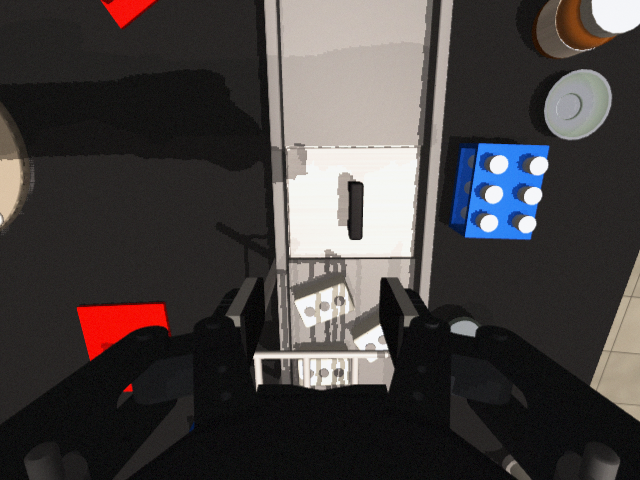

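The wrist view shows the cover (287–418, 147–258), the black bar (349–363, 181–240), the curbs, and the stop off the top of the picture. I'll measure the bar and the yaw.

```bash
python3 - <<'E'
from h import *
import pickle
c,o=pickle.load(open('w2.pkl','rb'));im=cv2.imread('pics/w2.png')
m=np.zeros(im.shape[:2],'uint8');m[150:255,335:380]=(im[150:255,335:380].max(2)<70)
n,l,st,ce=cv2.connectedComponentsWithStats(m);i=1+st[1:,4].argmax();print(st[i])
q=cv2.minAreaRect(np.argwhere(l==i)[:,::-1].astype('float32'));print(q)
for z in(.112,):
  a,b=plane('wrist',(355.5,182),z,c),plane('wrist',(355.5,239.5),z,c);print('bar top centre',plane('wrist',q[0],z,c),'ends',a,b)
P=[plane('wrist',(u+.0,v),.0695,c) for u,v in[(287,147),(418,147),(287,258),(416,258)]];print('cover corners',*P)
# curb edges by row gradient
g=cv2.cvtColor(im,cv2.COLOR_BGR2GRAY).astype(int)
for v in(20,60,100,140): 
  d=abs(np.diff(cv2.GaussianBlur(g.astype('float32'),(1,5),0)[v]));print(v,[ (u,int(d[u])) for u in range(240,480) if d[u]>25])
E
```

```text
[347 181  16  59 808]
((354.4999694824219, 209.99998474121094), (57.99999237060547, 14.999998092651367), 90.0)
bar top centre [0.5333 0.0024 0.112 ] ends [0.5307 0.0305 0.112 ] [ 0.5383 -0.0283  0.112 ]
cover corners [0.4564 0.0561 0.0695] [0.5981 0.0707 0.0695] [ 0.4661 -0.0711  0.0695] [ 0.6183 -0.0554  0.0695]
20 [(264, 103), (265, 44), (276, 84), (279, 115), (424, 65), (430, 26), (431, 39), (438, 54), (439, 51), (440, 38), (450, 58), (451, 65)]
60 [(266, 83), (267, 37), (277, 48), (278, 47), (280, 58), (281, 64), (422, 39), (423, 38), (428, 44), (435, 47), (436, 57), (437, 42), (447, 89), (448, 35)]
100 [(267, 45), (268, 69), (269, 28), (279, 76), (282, 118), (419, 75), (425, 42), (432, 49), (433, 54), (434, 40), (444, 97), (445, 27)]
140 [(269, 71), (270, 54), (280, 39), (281, 53), (283, 70), (284, 54), (417, 66), (418, 25), (422, 32), (429, 36), (430, 49), (431, 40), (440, 49), (441, 74)]
```

```bash
python3 - <<'E'
from h import *
import pickle
c,o=pickle.load(open('w2.pkl','rb'))
for pr in[((265,20),(270.2,140)),((451.2,20),(441.3,140))]:
    a,b=[plane('wrist',(u+.5,v),.095,c) for u,v in pr];print(a,b,np.degrees(np.arctan2(-(a-b)[0],(a-b)[1])))
    for q in (a,b): print('x-rel to grip',(q-[.5337,.0015,0])@ex)
Rc=frame(ex,[0,0,-1])
g=np.array([.5337,.0015,.105]);plan(g,Rc,6)
E
```

```text
[0.4305 0.1682 0.095 ] [0.442  0.0618 0.095 ] 6.1867778902498705
x-rel to grip -0.08552819473882121
x-rel to grip -0.08499264789364884
[0.6019 0.1859 0.095 ] [0.6138 0.0795 0.095 ] 6.336661221338098
x-rel to grip 0.08683709997026613
x-rel to grip 0.08765249075710509
6 rows: d mm [-0.14  5.69 37.43] rot deg [ 0.005  0.005 -0.018]
```

Call:
{"method": "step_arm", "body": {"moves": [{"rx":0,"ry":0,"rz":0,"dx":0,"dy":11.3,"dz":40,"gripper":-0.2},{"rx":0,"ry":0,"rz":0,"dx":-0.5,"dy":11.3,"dz":45,"gripper":-0.2},{"rx":0,"ry":0,"rz":-0.2,"dx":-0.5,"dy":11.3,"dz":45,"gripper":-0.2},{"rx":0,"ry":0,"rz":0,"dx":0,"dy":0,"dz":40,"gripper":-0.2},{"rx":0,"ry":0,"rz":0,"dx":0,"dy":0,"dz":34,"gripper":-0.2},{"rx":0,"ry":0,"rz":0,"dx":0,"dy":0,"dz":20,"gripper":-0.2},{"rx":0,"ry":0,"rz":0,"dx":0,"dy":0,"dz":0,"gripper":-0.2},{"rx":0,"ry":0,"rz":0,"dx":0,"dy":0,"dz":0,"gripper":-1},{"rx":0,"ry":0,"rz":0,"dx":0,"dy":0,"dz":0,"gripper":-1},{"rx":0,"ry":0,"rz":0,"dx":0,"dy":0,"dz":0,"gripper":-1},{"rx":0,"ry":0,"rz":0,"dx":0,"dy":0,"dz":0,"gripper":-1}], "grip_force": 60}}

```text
clock: 4.58
tcp_pos: [0.5341, 0.0017, 0.1065]
orientation: [2.101, 2.333, 0.002]
contact_force: [-0.2, -0.9, 6.7]
grip_width: 0.0129
gripper_force: 59.8
```

Call:
{"method": "step_arm", "body": {"moves": [{"rx":0,"ry":0,"rz":0,"dx":0,"dy":0,"dz":-4,"gripper":-1},{"rx":0,"ry":0,"rz":0,"dx":0,"dy":0,"dz":-4,"gripper":-1},{"rx":0,"ry":0,"rz":0,"dx":0,"dy":0,"dz":-4,"gripper":-1},{"rx":0,"ry":0,"rz":0,"dx":0,"dy":0,"dz":0,"gripper":-1},{"rx":0,"ry":0,"rz":0,"dx":0,"dy":0,"dz":0,"gripper":-1}]}}

```text
clock: 5.2
tcp_pos: [0.5331, 0.0019, 0.1173]
orientation: [-2.101, -2.335, 0.0]
contact_force: [0.7, 0.6, -2.7]
grip_width: 0.013
gripper_force: 58.6
```

```bash
sed -i 's/5\.9/6.1/' h.py; python3 - <<'E'
from h import *
o=r.get_obs();print(o['tcp_pos'],o['contact_force'],o['moment'],o['grip_width'])
Rc=frame(ex,[0,0,-1]);plan(o['tcp_pos']+.14*ey,Rc,12)
E
```

```text
[0.5331 0.0019 0.1173] [ 0.7122  0.5902 -2.7312] [0.0232 0.01   0.018 ] 0.013044687414355147
12 rows: d mm [11.67 -0.01  0.  ] rot deg [-0.001 -0.    -0.005]
```

Call:
{"method": "step_arm", "body": {"moves": [{"rx":0,"ry":0,"rz":0,"dx":5,"dy":0,"dz":0,"gripper":-1},{"rx":0,"ry":0,"rz":0,"dx":10,"dy":0,"dz":0,"gripper":-1},{"rx":0,"ry":0,"rz":0,"dx":15,"dy":0,"dz":0,"gripper":-1},{"rx":0,"ry":0,"rz":0,"dx":20,"dy":0,"dz":0,"gripper":-1},{"rx":0,"ry":0,"rz":0,"dx":20,"dy":0,"dz":0,"gripper":-1},{"rx":0,"ry":0,"rz":0,"dx":20,"dy":0,"dz":0,"gripper":-1},{"rx":0,"ry":0,"rz":0,"dx":20,"dy":0,"dz":0,"gripper":-1},{"rx":0,"ry":0,"rz":0,"dx":15,"dy":0,"dz":0,"gripper":-1},{"rx":0,"ry":0,"rz":0,"dx":8,"dy":0,"dz":0,"gripper":-1},{"rx":0,"ry":0,"rz":0,"dx":3,"dy":0,"dz":0,"gripper":-1},{"rx":0,"ry":0,"rz":0,"dx":0,"dy":0,"dz":0,"gripper":-1}]}}

```text
clock: 6.58
tcp_pos: [0.519, 0.1368, 0.1173]
orientation: [2.102, 2.335, -0.001]
contact_force: [-0.3, -0.1, -3.2]
grip_width: 0.0132
gripper_force: 58.6
```

Call:
{"method": "step_arm", "body": {"moves": [{"rx":0,"ry":0,"rz":0,"dx":2,"dy":0,"dz":0,"gripper":-1},{"rx":0,"ry":0,"rz":0,"dx":0,"dy":0,"dz":0,"gripper":-1}]}}

```text
clock: 6.82
tcp_pos: [0.5188, 0.1389, 0.1174]
orientation: [2.102, 2.335, 0.0]
contact_force: [-0.6, 0.7, -3.0]
grip_width: 0.0133
gripper_force: 58.6
```

Call:
{"method": "step_arm", "body": {"moves": [{"rx":0,"ry":0,"rz":0,"dx":1.5,"dy":0,"dz":0,"gripper":-1},{"rx":0,"ry":0,"rz":0,"dx":0,"dy":0,"dz":0,"gripper":-1}]}}

```text
clock: 7.08
tcp_pos: [0.5186, 0.1408, 0.1174]
orientation: [-2.101, -2.335, -0.0]
contact_force: [-0.6, 0.3, -3.5]
grip_width: 0.0132
gripper_force: 58.6
```

Call:
{"method": "step_arm", "body": {"moves": [{"rx":0,"ry":0,"rz":0,"dx":1.5,"dy":0,"dz":0,"gripper":-1},{"rx":0,"ry":0,"rz":0,"dx":0,"dy":0,"dz":0,"gripper":-1}]}}

```text
clock: 7.32
tcp_pos: [0.5184, 0.1424, 0.1174]
orientation: [-2.101, -2.336, -0.0]
contact_force: [-0.0, -0.1, -3.5]
grip_width: 0.0135
gripper_force: 58.6
```

Call:
{"method": "step_arm", "body": {"moves": [{"rx":0,"ry":0,"rz":0,"dx":1,"dy":0,"dz":1,"gripper":-1},{"rx":0,"ry":0,"rz":0,"dx":0,"dy":0,"dz":1.5,"gripper":-1},{"rx":0,"ry":0,"rz":0,"dx":0,"dy":0,"dz":0,"gripper":-1}]}}

```text
clock: 7.7
tcp_pos: [0.5183, 0.1428, 0.1148]
orientation: [2.101, 2.335, -0.001]
contact_force: [-0.1, -1.9, -3.5]
grip_width: 0.0133
gripper_force: 58.7
```

Call:
{"method": "step_arm", "body": {"moves": [{"rx":0,"ry":0,"rz":0,"dx":0,"dy":0,"dz":0.7,"gripper":-1},{"rx":0,"ry":0,"rz":0,"dx":0,"dy":0,"dz":0,"gripper":-1}]}}

```text
clock: 7.95
tcp_pos: [0.5183, 0.1428, 0.1146]
orientation: [2.101, 2.335, -0.001]
contact_force: [-1.4, -3.1, 4.4]
grip_width: 0.0133
gripper_force: 59.6
```

Call:
{"method": "step_arm", "body": {"moves": [{"rx":0,"ry":0,"rz":0,"dx":0,"dy":0,"dz":0.5,"gripper":-1},{"rx":0,"ry":0,"rz":0,"dx":0,"dy":0,"dz":0,"gripper":-0.3},{"rx":0,"ry":0,"rz":0,"dx":0,"dy":0,"dz":0,"gripper":-0.2},{"rx":0,"ry":0,"rz":0,"dx":0,"dy":0,"dz":-10,"gripper":-0.2},{"rx":0,"ry":0,"rz":0,"dx":0,"dy":0,"dz":-40,"gripper":0},{"rx":0,"ry":0,"rz":0,"dx":0,"dy":0,"dz":-50,"gripper":0},{"rx":0,"ry":0,"rz":0,"dx":0,"dy":0,"dz":-50,"gripper":0},{"rx":0,"ry":0,"rz":0,"dx":0,"dy":0,"dz":-30,"gripper":0}]}}

```text
clock: 8.95
tcp_pos: [0.5189, 0.144, 0.2973]
orientation: [2.1, 2.334, 0.006]
contact_force: [-0.1, 0.9, -0.9]
grip_width: 0.0427
gripper_force: 0.0
```

```bash
python3 - <<'E'
from h import *
# scraper estimate; go to a look pose along handle direction
a=np.radians(45);sx=np.array([np.cos(a),np.sin(a),0]);h=np.sin(np.radians(35))*sx+np.cos(np.radians(35))*ez
sy=np.array([-np.sin(a),np.cos(a),0]);E=np.array([.434,.354,.006])
Rs=frame(-sy,-h);G=E+.040*sx+.0973*ez
plan(G+.17*h,Rs,15);print(G,G+.17*h)
E
```

```text
15 rows: d mm [21.   -5.28 -2.02] rot deg [ 1.052 -2.185  3.291]
[0.4623 0.3823 0.1033] [0.5312 0.4512 0.2426]
```

```bash
python3 - <<'E'
from h import *
for p in[(508,237),(596,305)]: print(plane('scene',p,.01))
print(tri('scene',(512,185),'top',(113,322)),tri('scene',(596,247),'top',(66,188)))
for p in[(113,322),(66,188)]: print(plane('top',p,.2))
E
```

```text
[0.2938 0.5483 0.01  ]
[0.5812 0.693  0.01  ]
(array([0.2927, 0.4915, 0.1821]), np.float64(0.05127512918896078)) (array([0.6231, 0.6001, 0.2224]), np.float64(0.004461297193945923))
[0.2886 0.4565 0.2   ]
[0.629  0.6101 0.2   ]
```

Call:
{"method": "step_arm", "body": {"moves": [{"rx":1.05,"ry":-2.18,"rz":3.29,"dx":21,"dy":-5.3,"dz":-2,"gripper":0},{"rx":1.05,"ry":-2.18,"rz":3.29,"dx":21,"dy":-5.3,"dz":-2,"gripper":0},{"rx":1.05,"ry":-2.18,"rz":3.29,"dx":21,"dy":-5.3,"dz":-2,"gripper":0},{"rx":1.05,"ry":-2.18,"rz":3.29,"dx":21,"dy":-5.3,"dz":-2,"gripper":0},{"rx":1.05,"ry":-2.18,"rz":3.29,"dx":21,"dy":-5.3,"dz":-2,"gripper":0},{"rx":1.05,"ry":-2.18,"rz":3.29,"dx":21,"dy":-5.3,"dz":-2,"gripper":0},{"rx":1.05,"ry":-2.18,"rz":3.29,"dx":21,"dy":-5.3,"dz":-2,"gripper":0},{"rx":1.05,"ry":-2.18,"rz":3.29,"dx":21,"dy":-5.3,"dz":-2,"gripper":0},{"rx":1.05,"ry":-2.18,"rz":3.29,"dx":21,"dy":-5.3,"dz":-2,"gripper":0},{"rx":1.05,"ry":-2.18,"rz":3.29,"dx":21,"dy":-5.3,"dz":-2,"gripper":0},{"rx":1.05,"ry":-2.18,"rz":3.29,"dx":21,"dy":-5.3,"dz":-2,"gripper":0},{"rx":1.05,"ry":-2.18,"rz":3.29,"dx":21,"dy":-5.3,"dz":-2,"gripper":0},{"rx":1.05,"ry":-2.18,"rz":3.29,"dx":21,"dy":-5.3,"dz":-2,"gripper":0},{"rx":1.05,"ry":-2.18,"rz":3.29,"dx":21,"dy":-5.3,"dz":-2,"gripper":0},{"rx":1.05,"ry":-2.18,"rz":3.29,"dx":21,"dy":-5.3,"dz":-2,"gripper":0},{"rx":0,"ry":0,"rz":0,"dx":0,"dy":0,"dz":0,"gripper":0}]}}

```text
clock: 10.95
tcp_pos: [0.5296, 0.4514, 0.2362]
orientation: [2.579, 1.072, -0.822]
contact_force: [-0.3, -0.7, 0.5]
grip_width: 0.0427
gripper_force: 0.0
```

```bash
python3 look.py w3
```

```text
[0.5298 0.4508 0.2376] [[ 0.5758  0.7082 -0.4086]
 [ 0.5801 -0.706  -0.4062]
 [-0.5761 -0.0031 -0.8173]] [-0.6511  0.9007 -0.3141  0.98    0.1702  1.9026 -1.7064] 11.0 [-0.2081 -1.1061 -1.2593]
```

View pics/w3.png

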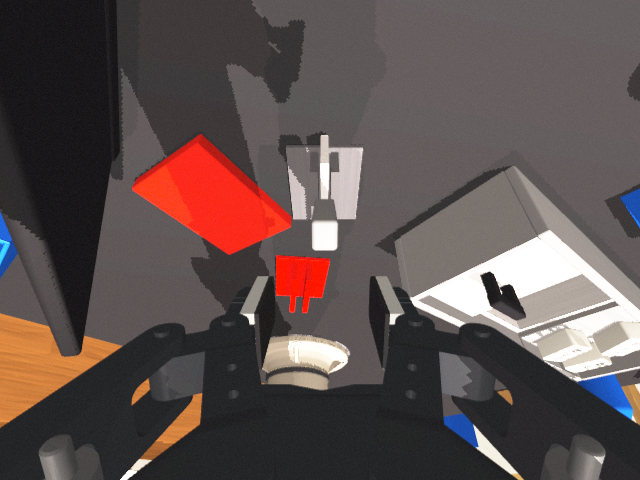

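The wrist view shows the scraper straight ahead: handle end face (312–338, 222–250), blade top running up from (325,200) to (324,135), and the stand plate corners at (287,147), (363,147), (357,218) and (293,218).

```bash
python3 - <<'E'
from h import *
import pickle
c,o=pickle.load(open('w3.pkl','rb'));im=cv2.imread('pics/w3.png');print(c['mtx'][0],c['mtx'][1])
g=cv2.cvtColor(im,cv2.COLOR_BGR2GRAY)
m=np.zeros_like(g);m[215:255,300:350]=(g[215:255,300:350]>175);n,l,st,ce=cv2.connectedComponentsWithStats(m);i=1+st[1:,4].argmax();print(st[i],ce[i])
for v in(137,140,145,160,175,190,210,230,245): print(v,g[v,305:346].tolist()[::1])
H=plane('wrist',ce[i],.136,c);B=plane('wrist',(324,134.5),.051,c);print('hend',H,'blade far top',B)
S=[plane('wrist',p,.006,c) for p in[(287,147),(363,147),(357,218),(293,218)]];print(*S,np.mean(S,0))
print('len',np.linalg.norm(S[0]-S[1]),np.linalg.norm(S[2]-S[1]),'yaw HB',np.degrees(np.arctan2(*(H-B)[[1,0]])))
E
```

```text
[339.1407   0.     321.6218] [  0.     339.1407 234.7243]
[312 221  26  29 725] [324.2386 234.92  ]
137 [85, 59, 51, 55, 52, 52, 53, 52, 53, 51, 53, 53, 51, 52, 51, 124, 204, 207, 205, 204, 207, 206, 209, 153, 95, 87, 86, 87, 84, 89, 90, 88, 87, 89, 89, 87, 87, 91, 89, 87, 87]
140 [87, 83, 53, 54, 47, 52, 52, 55, 51, 52, 55, 54, 51, 55, 52, 133, 201, 206, 204, 207, 208, 209, 210, 156, 95, 91, 91, 90, 88, 90, 89, 86, 91, 84, 86, 89, 87, 90, 90, 85, 89]
145 [81, 82, 81, 75, 75, 74, 76, 73, 71, 75, 78, 75, 78, 75, 78, 141, 203, 207, 207, 208, 208, 206, 211, 160, 98, 93, 91, 92, 89, 90, 89, 87, 90, 93, 92, 91, 96, 88, 91, 89, 93]
160 [108, 108, 107, 109, 113, 91, 84, 83, 86, 84, 85, 86, 86, 95, 108, 183, 214, 213, 208, 211, 210, 210, 209, 196, 127, 93, 93, 93, 93, 93, 92, 94, 93, 118, 188, 200, 210, 205, 206, 208, 203]
175 [111, 106, 108, 112, 111, 111, 113, 109, 110, 111, 107, 112, 100, 86, 110, 235, 255, 255, 255, 255, 255, 255, 255, 251, 146, 75, 191, 202, 202, 200, 200, 201, 201, 200, 199, 205, 207, 201, 206, 205, 202]
190 [125, 112, 110, 111, 111, 110, 112, 110, 109, 110, 111, 111, 
[... 282 characters left out ...]
 97, 133, 191, 200, 200, 201, 200, 203, 204, 200, 200, 201]
230 [83, 85, 88, 84, 85, 83, 110, 208, 233, 247, 252, 252, 252, 252, 252, 252, 252, 252, 252, 253, 253, 253, 253, 253, 253, 253, 252, 253, 253, 251, 249, 244, 189, 103, 84, 87, 87, 86, 85, 86, 87]
245 [84, 84, 83, 85, 85, 87, 90, 203, 234, 248, 253, 253, 253, 253, 253, 253, 253, 253, 253, 254, 253, 254, 254, 254, 254, 254, 254, 254, 254, 253, 250, 242, 160, 93, 83, 87, 87, 84, 93, 93, 93]
hend [0.4812 0.3993 0.136 ] blade far top [0.5016 0.4201 0.051 ]
[0.4428 0.4145 0.006 ] [0.4982 0.3597 0.006 ] [0.4236 0.2812 0.006 ] [0.3657 0.3384 0.006 ] [0.4326 0.3485 0.006 ]
len 0.0779708235689558 0.10819982628073611 yaw HB -134.3191001435854
```

```bash
python3 - <<'E'
from h import *
a=np.radians(45);sx=np.array([np.cos(a),np.sin(a),0]);sy=np.array([-np.sin(a),np.cos(a),0]);t=np.radians(35);h=np.sin(t)*sx+np.cos(t)*ez
Rs=frame(-sy,-h);H=np.array([.4812,.3993,.136]);G=H-.04*h
a=plan(G+.13*h,Rs,4);plan(G+.003*h,Rs,5,*a);print(G)
E
```

```text
4 rows: d mm [0.09 0.53 8.45] rot deg [-0.024  0.045  0.043]
5 rows: d mm [ 0.  -0.  25.4] rot deg [0. 0. 0.]
[0.465  0.3831 0.1032]
```

Call:
{"method": "step_arm", "body": {"moves": [{"rx":0,"ry":0,"rz":0,"dx":0,"dy":0.5,"dz":8.5,"gripper":0},{"rx":0,"ry":0,"rz":0,"dx":0,"dy":0.5,"dz":8.5,"gripper":0},{"rx":0,"ry":0,"rz":0.1,"dx":0,"dy":0.5,"dz":8.5,"gripper":0},{"rx":0,"ry":0.1,"rz":0.1,"dx":0,"dy":0.5,"dz":8.5,"gripper":0},{"rx":0,"ry":0,"rz":0,"dx":0,"dy":0,"dz":0,"gripper":0}]}}

```text
clock: 11.62
tcp_pos: [0.5173, 0.4346, 0.2101]
orientation: [2.583, 1.065, -0.817]
contact_force: [0.2, -0.0, 0.8]
grip_width: 0.0426
gripper_force: 0.0
```

```bash
python3 - <<'E'
from h import *
a=np.radians(45);sx=np.array([np.cos(a),np.sin(a),0]);sy=np.array([-np.sin(a),np.cos(a),0]);t=np.radians(35);h=np.sin(t)*sx+np.cos(t)*ez
Rs=frame(-sy,-h);H=np.array([.4812,.3993,.136]);G=H-.04*h
print(r.get_obs()['joints'],r.get_obs()['tcp_pos']);plan(G+.003*h,Rs,5)
im=r.grab_frame('wrist');g=cv2.cvtColor(im,cv2.COLOR_BGR2GRAY)
m=(g>175).astype('uint8');n,l,st,ce=cv2.connectedComponentsWithStats(m[180:330,290:360])
for i in range(1,n):
  if st[i,4]>200: print(st[i],ce[i]+[290,180],plane('wrist',ce[i]+[290,180],.136))
E
```

```text
[-0.6336  0.8814 -0.3185  1.0817  0.1716  1.8218 -1.7164] [0.5173 0.4346 0.2101]
5 rows: d mm [ 0.26 -0.1  25.34] rot deg [-0.019  0.022 -0.028]
[  0   1  13  44 419] [294.7852 205.8926] [0.4979 0.4356 0.136 ]
[ 26   0  10  23 210] [320.5   190.381] [0.5167 0.4336 0.136 ]
[  38    0   32   46 1199] [343.3445 199.8574] [0.5206 0.4196 0.136 ]
[ 15  50  30  33 947] [319.8131 246.0581] [0.4814 0.3994 0.136 ]
```

Handle end confirmed at the same spot (0.4814, 0.3994), so I'll approach and grip it.

Call:
{"method": "step_arm", "body": {"moves": [{"rx":0,"ry":0,"rz":0,"dx":0.3,"dy":0,"dz":25,"gripper":0},{"rx":0,"ry":0,"rz":0,"dx":0.5,"dy":0,"dz":32,"gripper":0},{"rx":0,"ry":0,"rz":0,"dx":0.5,"dy":-0.3,"dz":32,"gripper":0},{"rx":0,"ry":0,"rz":0,"dx":0,"dy":0,"dz":25,"gripper":0},{"rx":0,"ry":0,"rz":0,"dx":0,"dy":0,"dz":12,"gripper":0},{"rx":0,"ry":0,"rz":0,"dx":0,"dy":0,"dz":0,"gripper":0}]}}

```text
clock: 12.42
tcp_pos: [0.4669, 0.3852, 0.1066]
orientation: [2.583, 1.066, -0.816]
contact_force: [0.7, 0.4, 0.5]
grip_width: 0.0425
gripper_force: 0.0
```

Call:
{"method": "step_arm", "body": {"moves": [{"rx":0,"ry":0,"rz":0,"dx":0,"dy":0,"dz":0,"gripper":-1},{"rx":0,"ry":0,"rz":0,"dx":0,"dy":0,"dz":0,"gripper":-1},{"rx":0,"ry":0,"rz":0,"dx":0,"dy":0,"dz":0,"gripper":-1},{"rx":0,"ry":0,"rz":0,"dx":0,"dy":0,"dz":0,"gripper":-1}], "grip_force": 100}}

```text
clock: 12.92
tcp_pos: [0.4677, 0.3863, 0.1078]
orientation: [2.586, 1.067, -0.812]
contact_force: [3.8, 3.8, 5.6]
grip_width: 0.019
gripper_force: 97.8
```

```bash
python3 - <<'E'
from h import *
o=r.get_obs();R=Ro.from_rotvec(o['orientation']).as_matrix();np.savez('grasp.npz',p=o['tcp_pos'],R=R)
print(o['tcp_pos'],R,o['contact_force'],o['joints'],o['grip_width'])
plan(o['tcp_pos']+[0,0,.13],R,6)
E
```

```text
[0.4677 0.3863 0.1078] [[ 0.5819  0.7049 -0.4056]
 [ 0.5785 -0.7093 -0.4028]
 [-0.5716 -0.0003 -0.8205]] [3.8296 3.8082 5.6213] [-0.5949  0.8662 -0.3316  1.3691  0.1866  1.5548 -1.7447] 0.018956108759455432
6 rows: d mm [-12.38  -0.01 -17.78] rot deg [0. 0. 0.]
```

Call:
{"method": "step_arm", "body": {"moves": [{"rx":0,"ry":0,"rz":0,"dx":-6,"dy":0,"dz":-8.5,"gripper":-1},{"rx":0,"ry":0,"rz":0,"dx":-12,"dy":0,"dz":-17,"gripper":-1},{"rx":0,"ry":0,"rz":0,"dx":-15.5,"dy":0,"dz":-22,"gripper":-1},{"rx":0,"ry":0,"rz":0,"dx":-20,"dy":0,"dz":-28.5,"gripper":-1},{"rx":0,"ry":0,"rz":0,"dx":-20,"dy":0,"dz":-28.5,"gripper":-1},{"rx":0,"ry":0,"rz":0,"dx":-6,"dy":0,"dz":-10,"gripper":-1},{"rx":0,"ry":0,"rz":0,"dx":0,"dy":0,"dz":0,"gripper":-1}]}}

```text
clock: 13.8
tcp_pos: [0.4675, 0.3858, 0.2466]
orientation: [2.585, 1.066, -0.814]
contact_force: [0.1, -0.9, -3.2]
grip_width: 0.0188
gripper_force: 97.5
```

```bash
cat >> h.py <<'E'
try:
    gr=np.load('grasp.npz');ET=gr['R'].T@(np.array([.4366,.3547,.006])-gr['p'])
    # scraper axes at grasp: yaw 45; orientation of scraper in tool
    aa=np.radians(45);RST=gr['R'].T@np.c_[[np.cos(aa),np.sin(aa),0],[-np.sin(aa),np.cos(aa),0],[0,0,1]]
    WELL=np.array([.5345,.0020,.07])
    RTR=np.c_[ex,ey,ez]
    def tool_for(E,RS): R=RS@RST.T; return E-R@ET,R   # TCP pose placing the scraper
    def scr(o=None):
        o=o or r.get_obs();R=Ro.from_rotvec(o['orientation']).as_matrix();E=o['tcp_pos']+R@ET;return RTR.T@(E-WELL),np.degrees(Ro.from_matrix(RTR.T@R@RST).as_rotvec())
except FileNotFoundError: pass
E
python3 - <<'E'
from h import *
o=r.get_obs();print(ET,o['tcp_pos'],o['contact_force'],o['joints'],o['grip_width']);print(scr())
W=lambda x,y,z:WELL+RTR@np.array([x,y,z])
a=plan(*tool_for(W(.008,.0,.075),RTR),16)
b=plan(*tool_for(W(.008,0,.038),RTR),3,*a)
print(a)
E
python3 look.py w4
```

```text
[0.0218 0.0005 0.1089] [0.4675 0.3858 0.2466] [ 0.0614 -0.8885 -3.1841] [-0.5918  0.7291 -0.3433  1.2909  0.148   1.7651 -1.7294] 0.01882619714183514
(array([-0.0603,  0.3605,  0.0749]), array([-0.0474,  0.0871, 38.9058]))
16 rows: d mm [-3.29 24.92  2.28] rot deg [1.392 0.006 1.994]
3 rows: d mm [ 7.05  0.   10.12] rot deg [0. 0. 0.]
(array([0.5865, 0.0079, 0.2468]), array([[ 0.8161,  0.1032, -0.5686],
       [ 0.0848, -0.9947, -0.0587],
       [-0.5716, -0.0003, -0.8205]]))
[0.4672 0.3854 0.2454] [[ 0.5804  0.705  -0.4075]
 [ 0.577  -0.7092 -0.4052]
 [-0.5746  0.     -0.8184]] [-0.5918  0.7303 -0.3431  1.2921  0.1481  1.7647 -1.7294] 13.85 [-0.1688  0.6181 -2.6577]
```

Call:
{"method": "step_arm", "body": {"moves": [{"rx":1.39,"ry":0,"rz":2,"dx":-3.3,"dy":24.9,"dz":2.3,"gripper":-1},{"rx":1.39,"ry":0,"rz":2,"dx":-3.3,"dy":24.9,"dz":2.3,"gripper":-1},{"rx":1.39,"ry":0,"rz":2,"dx":-3.3,"dy":24.9,"dz":2.3,"gripper":-1},{"rx":1.39,"ry":0,"rz":2,"dx":-3.3,"dy":24.9,"dz":2.3,"gripper":-1},{"rx":1.39,"ry":0,"rz":2,"dx":-3.3,"dy":24.9,"dz":2.3,"gripper":-1},{"rx":1.39,"ry":0,"rz":2,"dx":-3.3,"dy":24.9,"dz":2.3,"gripper":-1},{"rx":1.39,"ry":0,"rz":2,"dx":-3.3,"dy":24.9,"dz":2.3,"gripper":-1},{"rx":1.39,"ry":0,"rz":2,"dx":-3.3,"dy":24.9,"dz":2.3,"gripper":-1},{"rx":1.39,"ry":0,"rz":2,"dx":-3.3,"dy":24.9,"dz":2.3,"gripper":-1},{"rx":1.39,"ry":0,"rz":2,"dx":-3.3,"dy":24.9,"dz":2.3,"gripper":-1},{"rx":1.39,"ry":0,"rz":2,"dx":-3.3,"dy":24.9,"dz":2.3,"gripper":-1},{"rx":1.39,"ry":0,"rz":2,"dx":-3.3,"dy":24.9,"dz":2.3,"gripper":-1},{"rx":1.39,"ry":0,"rz":2,"dx":-3.3,"dy":24.9,"dz":2.3,"gripper":-1},{"rx":1.39,"ry":0,"rz":2,"dx":-3.3,"dy":24.9,"dz":2.3,"gripper":-1},{"rx":1.39,"ry":0,"rz":2,"dx":-3.3,"dy":24.9,"dz":2.3,"gripper":-1},{"rx":1.39,"ry":0,"rz":2,"dx":-3.3,"dy":24.9,"dz":2.3,"gripper":-1},{"rx":0,"ry":0,"rz":0,"dx":0,"dy":0,"dz":0,"gripper":-1}]}}

```text
clock: 15.98
tcp_pos: [0.5856, 0.0035, 0.2468]
orientation: [2.961, 0.139, -0.933]
contact_force: [-0.2, -0.1, -2.7]
grip_width: 0.0189
gripper_force: 97.8
```

```bash
python3 - <<'E'
from h import *
o=r.get_obs();print(o['tcp_pos'],o['joints'],o['clock']);print(scr())
W=lambda x,y,z:WELL+RTR@np.array([x,y,z])
b=plan(*tool_for(W(.008,-.03,.038),RTR),3)
cv2.imwrite('pics/s1.png',cv2.resize(r.grab_frame('scene')[130:320,190:430],None,fx=3.1,fy=3.1,interpolation=cv2.INTER_CUBIC))
E
```

```text
[0.5856 0.0035 0.2468] [-0.0383  0.6737 -0.118   1.366   0.0451  1.7165 -1.6381] 15.975
(array([ 0.0064, -0.0045,  0.0751]), array([-0.3218,  0.1455, -0.4322]))
3 rows: d mm [7.5  8.52 9.84] rot deg [ 0.006  0.048 -0.18 ]
```

View pics/s1.png

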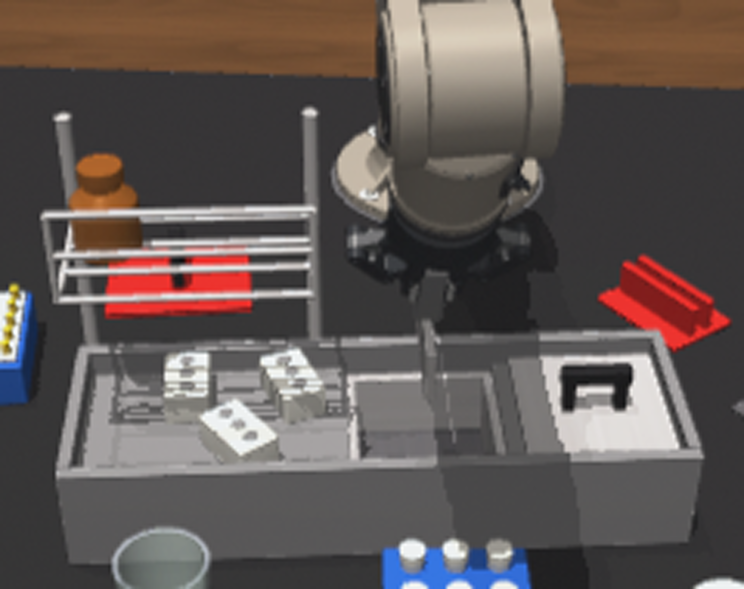

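The scene view shows the cover lying at the stop, the well open, and the scraper held over it. All three cartridges are untouched.

Call:
{"method": "step_arm", "body": {"moves": [{"rx":0,"ry":0,"rz":-0.2,"dx":7.5,"dy":8.5,"dz":9.8,"gripper":-1},{"rx":0,"ry":0,"rz":-0.2,"dx":7.5,"dy":8.5,"dz":9.8,"gripper":-1},{"rx":0,"ry":0.1,"rz":-0.2,"dx":7.5,"dy":8.5,"dz":9.8,"gripper":-1},{"rx":0,"ry":0,"rz":0,"dx":0,"dy":0,"dz":0,"gripper":-1},{"rx":0,"ry":0,"rz":0,"dx":0,"dy":0,"dz":0,"gripper":-1}]}}

```text
clock: 16.65
tcp_pos: [0.59, -0.017, 0.2098]
orientation: [2.965, 0.167, -0.932]
contact_force: [-1.1, -0.4, -1.8]
grip_width: 0.019
gripper_force: 97.9
```

```bash
python3 - <<'E'
from h import *
o=r.get_obs();print(o['tcp_pos'],o['joints'],o['contact_force']);print(scr())
W=lambda x,y,z:WELL+RTR@np.array([x,y,z])
b=plan(*tool_for(W(.008,-.257,.038),RTR),12)
c=r.camera_info('scene');R=cv2.Rodrigues(c['rvec'])[0]
im=r.grab_frame('scene');pj=lambda p:cv2.projectPoints(np.array([p]),c['rvec'],c['tvec'],c['mtx'],None)[0].ravel()
for x in(-.0545,.0705): print('blade end bottom/top expected px',pj(W(x,-.03,.038)),pj(W(x,-.03,.083)))
cv2.imwrite('pics/s2.png',im)
E
```

```text
[ 0.59   -0.017   0.2098] [-0.0126  0.7123 -0.1162  1.3834  0.0652  1.6594 -1.5977] [-1.0726 -0.4453 -1.7674]
(array([ 0.0088, -0.0251,  0.038 ]), array([0.2085, 0.0274, 0.4411]))
12 rows: d mm [-0.1  19.33  0.02] rot deg [0.007 0.002 0.04 ]
blade end bottom/top expected px [314.2597 240.924 ] [314.4074 226.9707]
blade end bottom/top expected px [317.0959 271.305 ] [317.3216 256.8277]
```

Call:
{"method": "step_arm", "body": {"moves": [{"rx":0,"ry":0,"rz":0.4,"dx":0,"dy":10,"dz":0,"gripper":-1},{"rx":0,"ry":0,"rz":0,"dx":0,"dy":20,"dz":0,"gripper":-1},{"rx":0,"ry":0,"rz":0,"dx":0,"dy":20,"dz":0,"gripper":-1},{"rx":0,"ry":0,"rz":0,"dx":0,"dy":20,"dz":0,"gripper":-1},{"rx":0,"ry":0,"rz":0,"dx":0,"dy":0,"dz":0,"gripper":-1}]}}

```text
clock: 17.32
tcp_pos: [0.5972, -0.0902, 0.2097]
orientation: [2.962, 0.148, -0.931]
contact_force: [-0.2, 0.4, -2.5]
grip_width: 0.0189
gripper_force: 97.8
```

```bash
python3 - <<'E'
from h import *
o=r.get_obs();print(o['tcp_pos'],o['joints'],o['contact_force']);print(scr())
W=lambda x,y,z:WELL+RTR@np.array([x,y,z])
b=plan(*tool_for(W(.008,-.257,.038),RTR),8)
cv2.imwrite('pics/s3.png',cv2.resize(r.grab_frame('scene')[130:320,190:430],None,fx=3.3,fy=3.1,interpolation=cv2.INTER_CUBIC))
E
```

```text
[ 0.5972 -0.0902  0.2097] [ 0.0638  0.7286 -0.0856  1.3527  0.107   1.671  -1.5114] [-0.1978  0.4043 -2.5407]
(array([ 0.0081, -0.0988,  0.0379]), array([-0.1608,  0.0471, -0.1382]))
8 rows: d mm [ 0.06 19.79 -0.03] rot deg [ 0.007  0.006 -0.026]
```

View pics/s3.png

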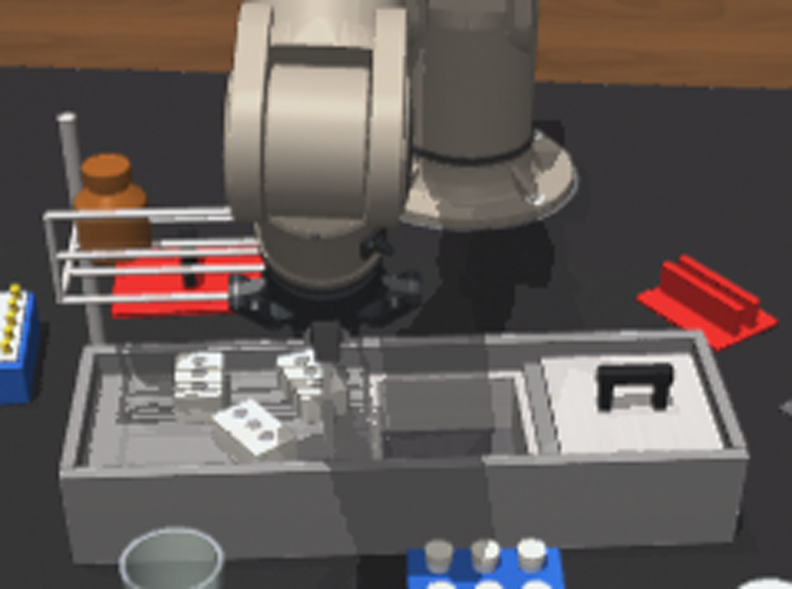

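The blade clears the cartridges and the gripper stays outside the shelf edge, so I'll continue.

Call:
{"method": "step_arm", "body": {"moves": [{"rx":0,"ry":0,"rz":0,"dx":0,"dy":15,"dz":0,"gripper":-1},{"rx":0,"ry":0,"rz":0,"dx":0,"dy":22,"dz":0,"gripper":-1},{"rx":0,"ry":0,"rz":0,"dx":0,"dy":22,"dz":0,"gripper":-1},{"rx":0,"ry":0,"rz":-0.1,"dx":0,"dy":22,"dz":0,"gripper":-1},{"rx":0,"ry":0,"rz":0,"dx":0,"dy":22,"dz":0,"gripper":-1},{"rx":0,"ry":0,"rz":0,"dx":0,"dy":22,"dz":0,"gripper":-1},{"rx":0,"ry":0,"rz":0,"dx":0,"dy":20,"dz":0,"gripper":-1},{"rx":0,"ry":0,"rz":0,"dx":0,"dy":10,"dz":0,"gripper":-1},{"rx":0,"ry":0,"rz":0,"dx":0,"dy":0,"dz":0,"gripper":-1},{"rx":0,"ry":0,"rz":0,"dx":0,"dy":0,"dz":0,"gripper":-1}]}}

```text
clock: 18.62
tcp_pos: [0.6139, -0.2398, 0.2097]
orientation: [2.964, 0.161, -0.931]
contact_force: [-0.5, 0.5, -1.7]
grip_width: 0.0188
gripper_force: 97.9
```

```bash
python3 - <<'E'
from h import *
o=r.get_obs();print(o['tcp_pos'],o['joints'],o['contact_force']);print(scr())
W=lambda x,y,z:WELL+RTR@np.array([x,y,z])
b=plan(*tool_for(W(.004,-.257,.003),RTR),3)
E
```

```text
[ 0.6139 -0.2398  0.2097] [ 0.2163  0.8021 -0.0336  1.2136  0.1909  1.7138 -1.3069] [-0.5069  0.488  -1.7383]
(array([ 0.0089, -0.2493,  0.0379]), array([0.0817, 0.021 , 0.2558]))
3 rows: d mm [ 5.29  2.61 10.48] rot deg [0.026 0.007 0.086]
```

Call:
{"method": "step_arm", "body": {"moves": [{"rx":0,"ry":0,"rz":0.1,"dx":5.3,"dy":2,"dz":10.5,"gripper":-1},{"rx":0,"ry":0,"rz":0.1,"dx":5.3,"dy":2,"dz":10.5,"gripper":-1},{"rx":0,"ry":0,"rz":0,"dx":5.3,"dy":2,"dz":10.5,"gripper":-1},{"rx":0,"ry":0,"rz":0,"dx":0,"dy":0,"dz":0,"gripper":-1}]}}

```text
clock: 19.12
tcp_pos: [0.6084, -0.2477, 0.1732]
orientation: [2.962, 0.153, -0.935]
contact_force: [1.1, -1.2, -2.8]
grip_width: 0.0189
gripper_force: 97.9
```

Call:
{"method": "step_arm", "body": {"moves": [{"rx":0,"ry":0,"rz":0,"dx":0.6,"dy":0,"dz":0.8,"gripper":-1},{"rx":0,"ry":0,"rz":0,"dx":0,"dy":0,"dz":0,"gripper":-1}]}}

```text
clock: 19.38
tcp_pos: [0.6097, -0.2475, 0.1742]
orientation: [2.963, 0.153, -0.93]
contact_force: [0.1, 0.0, -2.0]
grip_width: 0.0189
gripper_force: 97.9
```

```bash
python3 - <<'E'
from h import *
o=r.get_obs();print(o['joints'],o['contact_force']);print(scr())
W=lambda x,y,z:WELL+RTR@np.array([x,y,z])
b=plan(*tool_for(W(.004,-.08,.002),RTR),12)
E
```

```text
[ 0.226   0.83   -0.0323  1.2436  0.196   1.6545 -1.3131] [ 0.1095  0.0218 -2.041 ]
(array([ 0.004 , -0.2566,  0.0024]), array([-0.1128, -0.015 ,  0.0275]))
12 rows: d mm [ -0.02 -14.7    0.04] rot deg [ 0.009 -0.001 -0.003]
```

Call:
{"method": "step_arm", "body": {"moves": [{"rx":0,"ry":0,"rz":0,"dx":0,"dy":-5,"dz":0.3,"gripper":-1},{"rx":0,"ry":0,"rz":0,"dx":0,"dy":-10,"dz":0,"gripper":-1},{"rx":0,"ry":0,"rz":0,"dx":0,"dy":-10,"dz":0,"gripper":-1},{"rx":0,"ry":0,"rz":0,"dx":0,"dy":-10,"dz":0,"gripper":-1},{"rx":0,"ry":0,"rz":0,"dx":0,"dy":-10,"dz":0,"gripper":-1},{"rx":0,"ry":0,"rz":0,"dx":0,"dy":-10,"dz":0,"gripper":-1},{"rx":0,"ry":0,"rz":0,"dx":0,"dy":-10,"dz":0,"gripper":-1},{"rx":0,"ry":0,"rz":0,"dx":0,"dy":-10,"dz":0,"gripper":-1},{"rx":0,"ry":0,"rz":0,"dx":0,"dy":-10,"dz":0,"gripper":-1},{"rx":0,"ry":0,"rz":0,"dx":0,"dy":-5,"dz":0,"gripper":-1}]}}

```text
clock: 20.62
tcp_pos: [0.5999, -0.1572, 0.1734]
orientation: [2.962, 0.154, -0.931]
contact_force: [-0.9, -1.4, -2.6]
grip_width: 0.0191
gripper_force: 98.0
```

```bash
python3 - <<'E'
from h import *
o=r.get_obs();print(o['joints'],o['contact_force']);print(scr())
W=lambda x,y,z:WELL+RTR@np.array([x,y,z])
b=plan(*tool_for(W(.004,-.06,.002),RTR),10)
E
```

```text
[ 0.1365  0.7816 -0.0653  1.3401  0.15    1.6239 -1.4295] [-0.918  -1.3537 -2.5927]
(array([ 0.0037, -0.1658,  0.0017]), array([-0.0876,  0.0385,  0.0621]))
10 rows: d mm [ -0.02 -10.56  -0.03] rot deg [0.011 0.004 0.   ]
```

Call:
{"method": "step_arm", "body": {"moves": [{"rx":0,"ry":0,"rz":0,"dx":0,"dy":-10,"dz":0,"gripper":-1},{"rx":0,"ry":0,"rz":0,"dx":0,"dy":-10,"dz":0,"gripper":-1},{"rx":0,"ry":0,"rz":0,"dx":0,"dy":-10,"dz":0,"gripper":-1},{"rx":0,"ry":0,"rz":0,"dx":0,"dy":-10,"dz":0,"gripper":-1},{"rx":0,"ry":0,"rz":0,"dx":0,"dy":-10,"dz":0,"gripper":-1},{"rx":0,"ry":0,"rz":0,"dx":0,"dy":-10,"dz":0,"gripper":-1},{"rx":0,"ry":0,"rz":0,"dx":0,"dy":-10,"dz":0,"gripper":-1},{"rx":0,"ry":0,"rz":0,"dx":0,"dy":-10,"dz":0,"gripper":-1},{"rx":0,"ry":0,"rz":0,"dx":0,"dy":-10,"dz":0,"gripper":-1},{"rx":0,"ry":0,"rz":0,"dx":0,"dy":-10,"dz":0,"gripper":-1},{"rx":0,"ry":0,"rz":0,"dx":0,"dy":-7,"dz":0,"gripper":-1},{"rx":0,"ry":0,"rz":0,"dx":0,"dy":0,"dz":0,"gripper":-1},{"rx":0,"ry":0,"rz":0,"dx":0,"dy":0,"dz":0,"gripper":-1}]}}

```text
clock: 22.25
tcp_pos: [0.5888, -0.052, 0.1732]
orientation: [2.962, 0.152, -0.931]
contact_force: [-0.2, -0.0, -2.0]
grip_width: 0.0189
gripper_force: 97.9
```

```bash
python3 - <<'E'
from h import *
o=r.get_obs();print(o['joints'],o['contact_force']);print(scr())
W=lambda x,y,z:WELL+RTR@np.array([x,y,z])
b=plan(*tool_for(W(.004,-.05,.08),RTR),4)
t=r.grab_frame('top');s=r.grab_frame('scene')
a=cv2.resize(s[230:320,200:430],None,fx=3.4,fy=3.4,interpolation=cv2.INTER_CUBIC);b=cv2.resize(t[190:290,215:430],None,fx=2.9,fy=2.9,interpolation=cv2.INTER_CUBIC)
out=np.zeros((a.shape[0]+b.shape[0],800,3),np.uint8);out[:a.shape[0],:a.shape[1]]=a;out[a.shape[0]:,:b.shape[1]]=b;cv2.imwrite('pics/f1.png',out)
E
```

```text
[ 0.0265  0.7473 -0.1047  1.4077  0.0902  1.6    -1.5666] [-0.2119 -0.0404 -1.9969]
(array([ 0.0039, -0.0601,  0.0015]), array([-0.1248,  0.0331,  0.0005]))
4 rows: d mm [-11.23  -2.44 -16.11] rot deg [ 0.026  0.008 -0.018]
```

View pics/f1.png

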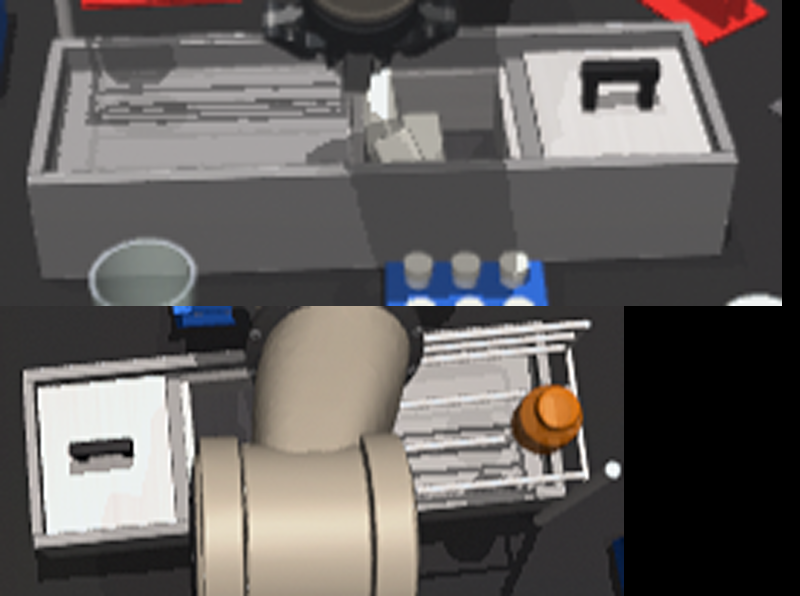

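The loading deck is empty and the cartridges are in the well. One leans near the -y wall, seen at (380,95). I'll push the blade a little further to make sure it has dropped in.

Call:
{"method": "step_arm", "body": {"moves": [{"rx":0,"ry":0,"rz":0,"dx":0,"dy":-5,"dz":0,"gripper":-1},{"rx":0,"ry":0,"rz":0,"dx":0,"dy":-5,"dz":0,"gripper":-1},{"rx":0,"ry":0,"rz":0,"dx":0,"dy":-5,"dz":0,"gripper":-1}]}}

```text
clock: 22.72
tcp_pos: [0.5872, -0.0361, 0.1732]
orientation: [2.963, 0.154, -0.931]
contact_force: [-0.1, 0.1, -2.5]
grip_width: 0.0192
gripper_force: 97.9
```

Call:
{"method": "step_arm", "body": {"moves": [{"rx":0,"ry":0,"rz":0,"dx":0,"dy":-7,"dz":0,"gripper":-1},{"rx":0,"ry":0,"rz":0,"dx":0,"dy":-8,"dz":0,"gripper":-1},{"rx":0,"ry":0,"rz":0,"dx":0,"dy":-10,"dz":0,"gripper":-1}]}}

```text
clock: 23.1
tcp_pos: [0.585, -0.0124, 0.175]
orientation: [2.961, 0.151, -0.93]
contact_force: [1.6, -1.3, 10.7]
grip_width: 0.0188
gripper_force: 99.5
```

Call:
{"method": "step_arm", "body": {"moves": [{"rx":0,"ry":0,"rz":0,"dx":-5,"dy":-10,"dz":-7,"gripper":-1},{"rx":0,"ry":0,"rz":0,"dx":-13,"dy":-10,"dz":-18,"gripper":-1},{"rx":0,"ry":0,"rz":0,"dx":-13,"dy":-10,"dz":-18,"gripper":-1},{"rx":0,"ry":0,"rz":0,"dx":-13,"dy":-5,"dz":-18,"gripper":-1},{"rx":0,"ry":0,"rz":0,"dx":0,"dy":0,"dz":0,"gripper":-1}]}}

```text
clock: 23.72
tcp_pos: [0.5809, 0.0235, 0.2509]
orientation: [2.965, 0.154, -0.924]
contact_force: [-0.2, 0.5, -2.9]
grip_width: 0.0189
gripper_force: 98.1
```

```bash
python3 - <<'E'
from h import *
o=r.get_obs();print(o['tcp_pos'],o['joints'],o['contact_force'],o['clock']);print(scr())
# return: 50 mm above the stand grasp pose
p=gr['p']+[0,0,.14];a=plan(p,gr['R'],16);b=plan(gr['p']+[0,0,.045],gr['R'],5,*a)
E
```

```text
[0.5809 0.0235 0.2509] [-0.0564  0.6605 -0.1326  1.3777  0.0358  1.7111 -1.6596] [-0.2137  0.4956 -2.9068] 23.725
(array([0.0045, 0.016 , 0.0789]), array([-0.0899, -0.246 ,  0.0506]))
16 rows: d mm [  2.47 -24.04  -1.5 ] rot deg [-1.379 -0.014 -1.998]
5 rows: d mm [10.86  0.01 15.59] rot deg [0. 0. 0.]
```

Call:
{"method": "step_arm", "body": {"moves": [{"rx":-1.38,"ry":0,"rz":-2,"dx":2.5,"dy":-24,"dz":-1.5,"gripper":-1},{"rx":-1.38,"ry":0,"rz":-2,"dx":2.5,"dy":-24,"dz":-1.5,"gripper":-1},{"rx":-1.38,"ry":0,"rz":-2,"dx":2.5,"dy":-24,"dz":-1.5,"gripper":-1},{"rx":-1.38,"ry":0,"rz":-2,"dx":2.5,"dy":-24,"dz":-1.5,"gripper":-1},{"rx":-1.38,"ry":0,"rz":-2,"dx":2.5,"dy":-24,"dz":-1.5,"gripper":-1},{"rx":-1.38,"ry":0,"rz":-2,"dx":2.5,"dy":-24,"dz":-1.5,"gripper":-1},{"rx":-1.38,"ry":0,"rz":-2,"dx":2.5,"dy":-24,"dz":-1.5,"gripper":-1},{"rx":-1.38,"ry":0,"rz":-2,"dx":2.5,"dy":-24,"dz":-1.5,"gripper":-1},{"rx":-1.38,"ry":0,"rz":-2,"dx":2.5,"dy":-24,"dz":-1.5,"gripper":-1},{"rx":0,"ry":0,"rz":0,"dx":0,"dy":0,"dz":0,"gripper":-1}]}}

```text
clock: 24.98
tcp_pos: [0.5451, 0.2406, 0.2464]
orientation: [2.781, 0.699, -0.876]
contact_force: [0.2, -0.1, -3.2]
grip_width: 0.0189
gripper_force: 98.0
```

```bash
python3 - <<'E'
from h import *
W=lambda x,y,z:WELL+RTR@np.array([x,y,z])
print(r.get_obs()['tcp_pos'])
for n in('top','scene'):
    im=r.grab_frame(n);cv2.imwrite(f'pics/{n}9.png',im);c=r.camera_info(n)
    P=cv2.projectPoints(np.array([W(x,y,0) for x,y in[(-.075,-.065),(-.075,.065),(.075,.065),(.075,-.065)]]),c['rvec'],c['tvec'],c['mtx'],None)[0][:,0]
    print(n,P.round(0).tolist());m=np.zeros(im.shape[:2],'uint8');cv2.fillPoly(m,[cv2.convexHull(P.astype(int))],1)
    g=im.min(2);sub=np.where(m>0,g,0);x,y,w,h=cv2.boundingRect(P.astype('float32'));print(x,y)
    for v in range(y,y+h,2): print(''.join('%3x'%(sub[v,u]) for u in range(x,x+w,2)))
E
```

```text
[0.5451 0.2406 0.2464]
top [[326.0, 260.0], [280.0, 264.0], [276.0, 212.0], [321.0, 208.0]]
275 208
  0  0  0  0  0  0  0  0  0  0  0  0  0  0  0  0  0  0  0  0 25 25 27  0  0  0
  0  0  0  0  0  0  0  0  0 20 24 26 27 27 25 37 4c 4b 60 75 7b 83 82  0  0  0
 25 27 29 27 36 49 49 5e 74 72 78 83 8e 9c 9d 8f b6 9d 80 8b 84 7b ba  0  0  0
 68 7f 8a 99 98 99 9a 9a 8b a2 a3 89 77 67 57 68 e2 de e0 d0 a5 9a 99 f5  0  0
 b8 a3 dc 63 7f 5d 3d 3c 3d 3b 3d 40 41 42 3c 6d e3 df e0 df db e5 7c f6  0  0
  0 d2 fa 3c 40 42 43 42 42 42 42 43 43 3f 57 6d e8 e5 eb ee e0 e8 48 f8  0  0
  0 dd f6 3e 46 45 46 47 46 47 48 48 49 3b 73 b2 cb cb ac c6 e0 ee 2d f7  0  0
  0 a1 f5 3c 47 48 48 47 45 46 46 46 46 3f 72 cc c8 a8 6c 96 c5 b5 2e f4  0  0
  0 97 f4 42 44 45 45 43 65 67 66 65 80 73 7d c9 c6 cb a2 c6 c7 41 33 f6  0  0
  0 a1 f2 52 7e 7e 7d 7d 7b 7c 7b 7c 70 70 d1 c7 bd 7a b2 c3 cf 38 35 f8  0  0
  0 b4 f1 46 7c 7b 7b 7b 7b 7b 7a 7c 70 67 c9 c5 b4 6b b0 c3 8a 39 3a fa  0  0
  0 b4 f1 77 7b 7c 7c 78 7a 7b 78 7e 71 a1 c4 c5 ad ae c3 cc 7a 3a 3c ec cf  0
  0 b3 f1 91 7c 7b 79 78 7c 7a 77 7b 33 d0 c3 a5 6c 
[... 2369 characters left out ...]
68 66 5a 75 e2 84  0
  0 8f d6 6c 95 94 95 94 94 87 f0 f0 f0 f0 f0 89 70 72 71 71 70 70 70 5b 5a df 89  0
  0 94 d6 4f 91 93 90 91 9b 95 f0 ef f0 f0 f0 6f 70 72 70 72 71 70 72 5c 5a dd a9  0
  0 96 d7 50 d6 f0 f0 f0 f0 f0 ef 94 de ea f0 8b 70 72 71 71 71 71 73 5d 5a db e1  0
  0 9b d5 57 ed ef f0 f0 ec ed eb 8f 88 88 bf c0 79 7c 7d 82 84 85 81 6d 69 96 cb 95
  0 a4 b4 94 b2 b5 b8 a5 a5 a5 a5 a4 a5 a6 a6 a6 a6 a6 a6 a6 a7 a7 a8 a8 a7 a7 a7 a6
  0 a2 9f 9f 9d 9c a3 a3 a1 9d 9e 99 96 92 8b 6e 78 75 68 60 5c 5a 57 57 57 55 55 5b
  0 5a 5a 5b 5a 5b 5b 5a 5b 5a 5b 5a 5b 5b 5b 5a 5b 5a 5b 5a 5b 5a 5a 5a 5b 5a 5b 5b
  0 5a 5b 5a 5b 5b 5b 5a 5b 5b 5b 5a 5b 5b 5a  0  0  0  0  0  0  0  0  0  0  0  0  0
```

```bash
python3 - <<'E'
from h import *
t=cv2.imread('pics/top9.png').min(2);s=cv2.imread('pics/scene9.png').min(2)
def comps(g,x,y,w,h,lo):
    m=cv2.erode((g[y:y+h,x:x+w]>=lo).astype('uint8'),None) if 0 else (g[y:y+h,x:x+w]>=lo).astype('uint8')
    n,l,st,ce=cv2.connectedComponentsWithStats(m,connectivity=4)
    for i in range(1,n):
        if st[i,4]>60:
            b=cv2.boxPoints(cv2.minAreaRect(np.argwhere(l==i)[:,::-1].astype('float32')))+[x,y];print(st[i]+[x,y,0,0,0],ce[i]+[x,y],b.round(1).tolist())
print('top');comps(t[:, :],297,233,25,27,0xe8)
print('scene');comps(s,304,252,40,40,0xea)
for q in(((317.2,247.5),(309.5,258)),((304.5,247.5),(323.5,269.5)),((304.5,247.5),(309.5,258)),((317.2,247.5),(323.5,269.5))):
    p,e=tri('top',q[0],'scene',q[1]);print(q,RTR.T@(p-WELL),e)
print('scene fine')
for v in range(248,286): print(v,''.join('%3x'%s[v,u] for u in range(300,336)))
print('top fine')
for v in range(234,260): print(v,''.join('%3x'%t[v,u] for u in range(296,328)))
E
```

```text
top
[299 236  12  21 198] [304.1061 246.5455] [[299.0, 236.0], [310.0, 236.0], [310.0, 256.0], [299.0, 256.0]]
[312 237  10  20 173] [316.9595 246.2081] [[312.0, 237.0], [321.0, 237.0], [321.0, 256.0], [312.0, 256.0]]
scene
[305 252  11  14 129] [309.7054 258.3876] [[305.0, 265.0], [305.0, 252.0], [315.0, 252.0], [315.0, 265.0]]
[308 264  22  14 151] [321.1854 270.6689] [[307.3, 264.7], [328.6, 263.4], [329.4, 276.0], [308.1, 277.2]]
((317.2, 247.5), (309.5, 258)) [-0.037  -0.0434 -0.0054] 3.219139051953629e-05
((304.5, 247.5), (323.5, 269.5)) [-0.0279 -0.0066 -0.0391] 0.001617297715018474
((304.5, 247.5), (309.5, 258)) [-0.0346 -0.0254 -0.004 ] 0.035997248202529086
((317.2, 247.5), (323.5, 269.5)) [-0.0297 -0.025  -0.0388] 0.03863541207737858
scene fine
248  52 4c 5a 5b 5b 5b 5a 5a 5b 5b 5a 5b 5b 5a 5b 5b 5b 5b 5b 5b 5b 5b 5b 5b 5b 5b 5a 5b 5b 5b 5b 5b 5b 5b 5b 5a
249  62 50 59 5b 5a 5b 5b 5a 5b 5b 5b 5a 5b 5a 5b 62 63 62 63 63 62 63 63 6c 6c 6d 6d 6c 6d 6d 6d 6c 6d 76 77 78
250  5d 55 75 78 77 76 83 85 85 7e 90 96 9a 9a 96 95 96 95 95 96 9c 9c 9c a8 a9 ae af ae af af ae af af c2 c3
[... 5893 characters left out ...]
a 7b 5a 2b f9 ef ec ec ed ec ec ed ee f6 83 60 75 a2 f2 ed ec ec ec ed ec ed ee d9 f6 93 66 65
254  7a 7b 38 26 fa f0 ec ed ec ec ed ed ef f6 82 2f 74 87 f3 ee ed ec ed ec ed ed ed e2 f5 86 6f 66
255  79 7d 3e 2a fb f0 ee ed ed ed ed ee f0 f8 82 38 68 69 f5 ef ed ed ed ed ed ed ee e2 f6 87 69 68
256  78 7d 3e 2f fe f5 f3 f2 f3 f3 f2 f2 ed e4 75 4d 6c 5e f8 f2 f1 f1 f1 f2 f1 f1 f2 c4 f6 84 6f 62
257  78 7c 38 32 ce ce c5 c3 c3 c0 b5 ac 9c 7d 59 5f 6c 5a d6 d2 c9 c3 bd b0 aa b8 b4 6f f5 d7 75 5a
258  79 7a 61 3c 4b 57 41 3c 3c 38 3d 3d 3e 38 3b 5e 5b 4c 78 74 8a 7f 77 9d 9b bd bb b8 f4 f9 8a 50
259  77 74 78 3d 3c 3d 3b 5a 59 7d 7d 7e 7d 9c 9b ce ca c4 cd cd dd b2 b2 b9 bb e3 d7 e1 df e3 a2 84
```

```bash
python3 - <<'E'
from h import *
for q in(((311,218),(314,275)),((311,220),(314,275.5)),((307,218),(308,274)),((317,218),(320,274)),((312,237.5),(305,265)),((321.5,237.5),(315,264.5)),((313,256),(307,252)),((312,237.5),(315,264.5)),((314,256.5),(314.5,252)),((322,237.5),(305,266))):
    p,e=tri('top',q[0],'scene',q[1]);print(q,RTR.T@(p-WELL),round(e,4))
# blade/handle in grip check: contact
E
```

```text
((311, 218), (314, 275)) [ 0.0474 -0.0349  0.0067] 0.0023
((311, 220), (314, 275.5)) [ 0.0428 -0.0345  0.0011] 0.0025
((307, 218), (308, 274)) [ 0.0472 -0.0367  0.0098] 0.0288
((317, 218), (320, 274)) [ 0.0464 -0.0358  0.0099] 0.0298
((312, 237.5), (305, 265)) [-0.0074 -0.044  -0.0054] 0.0252
((321.5, 237.5), (315, 264.5)) [-0.0086 -0.0443 -0.0038] 0.0281
((313, 256), (307, 252)) [-0.0609 -0.0391 -0.0038] 0.0198
((312, 237.5), (315, 264.5)) [-0.0071 -0.0309 -0.0038] 0.001
((314, 256.5), (314.5, 252)) [-0.0618 -0.0302 -0.0047] 0.0033
((322, 237.5), (305, 266)) [-0.0087 -0.0582 -0.0092] 0.0035
```

```bash
python3 - <<'E'
from h import *
for q in(((307,219.5),(321,273.5)),((317.5,222),(307.5,273.5)),((306.5,213.5),(321,277.5)),((306.5,213.5),(321,280))):
    p,e=tri('top',q[0],'scene',q[1]);print(q,RTR.T@(p-WELL),round(e,4))
t=cv2.imread('pics/top9.png').min(2)
for v in range(208,237): print(v,''.join('%3x'%t[v,u] for u in range(298,326)))
E
```

```text
((307, 219.5), (321, 273.5)) [ 0.044  -0.0201  0.0082] 0.0038
((317.5, 222), (307.5, 273.5)) [ 0.0351 -0.0515  0.0019] 0.0007
((306.5, 213.5), (321, 277.5)) [ 0.0612 -0.0207  0.0097] 0.0028
((306.5, 213.5), (321, 280)) [ 0.0628 -0.0208  0.0029] 0.0028
208  93 93 90 8e 8a 86 82 7c 6d 61 47 40 2f 2a 22 23 22 25 24 25 27 27 27 31 3b 3b 46 45
209  44 33 2d 24 21 22 20 25 25 26 27 27 28 29 27 26 26 38 37 4b 4b 4a 60 48 5a 59 60 60
210  27 27 27 27 27 25 37 37 4c 4c 4c 4b 60 60 76 75 74 7b 7a 83 83 82 8e 6d 9d 9b 9a 9a
211  4b 5e 5e 75 75 75 7b 7b 6a 67 81 81 8d 8d 9c 9c 9c 9c 9d 9b 99 96 94 7c bd bd bc bd
212  83 8e 8c 9c 9c 9d 9d 8f b7 b6 b7 9d 9f 80 89 8b 82 84 85 7b 77 ba d9 cc a7 ba ba ba
213  9c 9d 9d 90 91 86 85 74 e6 e3 d9 c5 c7 b2 c3 9f 60 47 4f 41 3c b8 f6 f6 89 b9 bb b2
214  78 77 78 67 68 57 54 68 de e2 df de df e0 e6 d0 b2 a5 b7 9a 32 99 f5 f5 7d b2 b3 aa
215  3c 3b 3d 3e 3f 3d 3d 6a d3 e2 df de df de df e1 e1 db e5 db 3b 99 f5 f5 85 aa ab ab
216  41 41 41 42 41 3c 56 6d c3 e3 de df df e0 df df df db d2 e5 48 7c f6 f6 93 aa aa ab
217  42 42 42 42 40 43 6c 70 ba f0 ed ed e5 df 
[... 1032 characters left out ...]
6f 6c cb c6 c4 c5 c6 ca 8a 7c b1 c5 c3 c3 d1 79 75 3b 3c 3b 2e fb f3 e4 ba ba
230  71 71 6c a1 c7 c4 c4 c5 b2 ad 8c ae c5 c3 c3 cc a8 7a 76 3a 3b 3c 2f ec f5 cf b2 b3
231  73 57 62 cb c6 c4 c5 bb 85 7b 7b b0 c4 c3 c3 cd 5a 7a 7c 3a 3e 3c 31 d3 f7 7a 97 ab
232  73 33 88 d0 c5 c3 c5 a5 6b 6c 69 96 c3 c3 c5 a6 3f 7c 82 3a 3c 3c 32 ba f8 88 99 b4
233  74 37 83 b7 cf d5 c8 b4 85 77 83 af c2 c3 c9 67 3a 7c 81 5f 3b 3c 33 9a f8 d9 98 bb
234  74 38 3c 78 9e a6 9e ad b6 b8 b1 c5 c2 c2 cf 45 5d 7a 7e 76 3b 39 32 9b f6 f5 8c ba
235  79 3d 36 33 2e 2b 45 61 8e 99 86 95 bd d1 9f 5c 73 74 78 6d 32 30 2d 7d f5 f5 94 bc
236  7a 33 44 4e 67 8d 99 bd bb b9 b7 c6 e9 a2 72 b5 af cd ce cd c0 c3 c1 97 f2 f5 84 bf
```

The third cartridge leans and pokes a few mm above the mouth, at about (35..60, -20..-50) mm. I'll go back and nudge it in with the blade.

```bash
python3 - <<'E'
from h import *
W=lambda x,y,z:WELL+RTR@np.array([x,y,z])
a=plan(*tool_for(W(.006,-.056,.078),RTR),12);b=plan(*tool_for(W(.006,-.056,.008),RTR),5,*a);print(r.get_obs()['clock'])
E
```

```text
12 rows: d mm [-3.3  23.86  1.96] rot deg [1.048 0.004 1.498]
5 rows: d mm [ 8.    0.   11.49] rot deg [0. 0. 0.]
25.075
```

Call:
{"method": "step_arm", "body": {"moves": [{"rx":1.05,"ry":0,"rz":1.5,"dx":-3.3,"dy":23.9,"dz":2,"gripper":-1},{"rx":1.05,"ry":0,"rz":1.5,"dx":-3.3,"dy":23.9,"dz":2,"gripper":-1},{"rx":1.05,"ry":0,"rz":1.5,"dx":-3.3,"dy":23.9,"dz":2,"gripper":-1},{"rx":1.05,"ry":0,"rz":1.5,"dx":-3.3,"dy":23.9,"dz":2,"gripper":-1},{"rx":1.05,"ry":0,"rz":1.5,"dx":-3.3,"dy":23.9,"dz":2,"gripper":-1},{"rx":1.05,"ry":0,"rz":1.5,"dx":-3.3,"dy":23.9,"dz":2,"gripper":-1},{"rx":1.05,"ry":0,"rz":1.5,"dx":-3.3,"dy":23.9,"dz":2,"gripper":-1},{"rx":1.05,"ry":0,"rz":1.5,"dx":-3.3,"dy":23.9,"dz":2,"gripper":-1},{"rx":1.05,"ry":0,"rz":1.5,"dx":-3.3,"dy":23.9,"dz":2,"gripper":-1},{"rx":1.05,"ry":0,"rz":1.5,"dx":-3.3,"dy":23.9,"dz":2,"gripper":-1},{"rx":1.05,"ry":0,"rz":1.5,"dx":-3.3,"dy":23.9,"dz":2,"gripper":-1},{"rx":1.05,"ry":0,"rz":1.5,"dx":-3.3,"dy":23.9,"dz":2,"gripper":-1},{"rx":0,"ry":0,"rz":0,"dx":0,"dy":0,"dz":0,"gripper":-1},{"rx":0,"ry":0,"rz":0,"dx":8,"dy":0,"dz":11.5,"gripper":-1},{"rx":0,"ry":0,"rz":0,"dx":8,"dy":0,"dz":11.5,"gripper":-1},{"rx":0,"ry":0,"rz":0,"dx":8,"dy":0,"dz":11.5,"gripper":-1},{"rx":0,"ry":0,"rz":0,"dx":0,"dy":0,"dz":0,"gripper":-1}]}}

```text
clock: 27.2
tcp_pos: [0.5891, -0.0483, 0.2054]
orientation: [2.963, 0.153, -0.938]
contact_force: [-0.2, -0.1, -1.6]
grip_width: 0.0189
gripper_force: 98.1
```

```bash
python3 - <<'E'
from h import *
W=lambda x,y,z:WELL+RTR@np.array([x,y,z])
o=r.get_obs();print(o['clock'],o['contact_force'],o['joints']);print(scr());plan(*tool_for(W(.006,-.057,.004),RTR),3)
E
```

```text
27.2 [-0.249  -0.0913 -1.6358] [ 0.0246  0.7181 -0.1084  1.3849  0.0836  1.6559 -1.5665]
(array([ 0.0042, -0.056 ,  0.0338]), array([ 0.0716,  0.2497, -0.027 ]))
3 rows: d mm [6.03 0.31 7.82] rot deg [-0.025  0.083  0.006]
```

Call:
{"method": "step_arm", "body": {"moves": [{"rx":0,"ry":0.1,"rz":0,"dx":6,"dy":0.3,"dz":7.8,"gripper":-1},{"rx":0,"ry":0.1,"rz":0,"dx":6,"dy":0.3,"dz":7.8,"gripper":-1},{"rx":0,"ry":0,"rz":0,"dx":6,"dy":0.3,"dz":7.8,"gripper":-1},{"rx":0,"ry":0,"rz":0,"dx":0,"dy":0,"dz":0,"gripper":-1}]}}

```text
clock: 27.7
tcp_pos: [0.591, -0.0497, 0.1768]
orientation: [2.966, 0.151, -0.93]
contact_force: [-0.3, 0.3, -1.7]
grip_width: 0.019
gripper_force: 98.1
```

Call:
{"method": "step_arm", "body": {"moves": [{"rx":0,"ry":0,"rz":0,"dx":1.7,"dy":0,"dz":2.5,"gripper":-1},{"rx":0,"ry":0,"rz":0,"dx":1.7,"dy":0,"dz":2.5,"gripper":-1},{"rx":0,"ry":0,"rz":0,"dx":0,"dy":0,"dz":0,"gripper":-1}]}}

```text
clock: 28.08
tcp_pos: [0.5916, -0.0496, 0.1716]
orientation: [2.967, 0.152, -0.927]
contact_force: [0.7, -0.3, -1.2]
grip_width: 0.0191
gripper_force: 98.4
```

```bash
python3 - <<'E'
from h import *
o=r.get_obs();print(o['clock'],o['contact_force'],o['joints']);print(scr())
E
```

```text
28.075 [ 0.7085 -0.2536 -1.1562] [ 0.0268  0.7515 -0.1084  1.4023  0.0882  1.5981 -1.5696]
(array([ 0.0072, -0.0576, -0.0003]), array([ 0.0299, -0.166 , -0.0851]))
```

Call:
{"method": "step_arm", "body": {"moves": [{"rx":0,"ry":0,"rz":0,"dx":1.2,"dy":0,"dz":1.6,"gripper":-1},{"rx":0,"ry":0,"rz":0,"dx":0,"dy":0,"dz":0,"gripper":-1}]}}

```text
clock: 28.32
tcp_pos: [0.5915, -0.0494, 0.1695]
orientation: [2.967, 0.152, -0.928]
contact_force: [1.0, -0.4, -2.1]
grip_width: 0.0188
gripper_force: 98.4
```

Call:
{"method": "step_arm", "body": {"moves": [{"rx":0,"ry":0,"rz":0,"dx":0,"dy":-4,"dz":0,"gripper":-1},{"rx":0,"ry":0,"rz":0,"dx":0,"dy":-4,"dz":0,"gripper":-1},{"rx":0,"ry":0,"rz":0,"dx":0,"dy":-4,"dz":0,"gripper":-1}]}}

```text
clock: 28.7
tcp_pos: [0.5904, -0.038, 0.1702]
orientation: [2.965, 0.152, -0.927]
contact_force: [2.5, -4.5, 4.4]
grip_width: 0.0188
gripper_force: 98.9
```

Call:
{"method": "step_arm", "body": {"moves": [{"rx":0,"ry":0,"rz":0,"dx":0,"dy":-5,"dz":0,"gripper":-1},{"rx":0,"ry":0,"rz":0,"dx":0,"dy":-5,"dz":0,"gripper":-1}]}}

```text
clock: 28.95
tcp_pos: [0.5902, -0.0301, 0.1726]
orientation: [2.963, 0.149, -0.924]
contact_force: [5.2, -7.9, 16.8]
grip_width: 0.0189
gripper_force: 100.6
```

The blade rides over it instead of pushing it. I'll roll the blade 6° so only its +x end dips beside the leaning cartridge, then push from behind.

Call:
{"method": "step_arm", "body": {"moves": [{"rx":0,"ry":0,"rz":0,"dx":-6,"dy":0,"dz":-8,"gripper":-1},{"rx":0,"ry":0,"rz":0,"dx":-6,"dy":14,"dz":-8,"gripper":-1},{"rx":0,"ry":0,"rz":0,"dx":0,"dy":13,"dz":0,"gripper":-1},{"rx":0,"ry":0,"rz":0,"dx":0,"dy":0,"dz":0,"gripper":-1}]}}

```text
clock: 29.45
tcp_pos: [0.591, -0.057, 0.1892]
orientation: [2.966, 0.146, -0.928]
contact_force: [-1.8, 0.2, -2.6]
grip_width: 0.0192
gripper_force: 98.1
```

```bash
python3 - <<'E'
from h import *
W=lambda x,y,z:WELL+RTR@np.array([x,y,z]);RS=RTR@Ro.from_euler('y',6,degrees=True).as_matrix()
o=r.get_obs();print(o['clock'],o['contact_force'],o['joints']);print(scr());a=plan(*tool_for(W(.002,-.0575,.012),RS),3);plan(*tool_for(W(.002,-.0575,.0015),RS),2,*a)
# C still there? scene bright patch
s=r.grab_frame('scene').min(2)
for v in range(262,281,2): print(v,''.join('%3x'%s[v,u] for u in range(302,350,2)))
E
```

```text
29.45 [-1.755   0.2388 -2.6226] [ 0.0343  0.7339 -0.1046  1.3922  0.0895  1.6263 -1.5607]
(array([ 0.0058, -0.0649,  0.0173]), array([-0.0435, -0.1047, -0.2649]))
3 rows: d mm [ 3.92 -2.52  1.49] rot deg [-0.048 -2.035 -0.075]
2 rows: d mm [ 3.43 -0.    3.97] rot deg [0. 0. 0.]
262  7b 7b 8c dd e9 ef a6 72 65 81 84 87 8c 96 66 64 64 64 63 64 64 63 48 ce
264  6f 64 8a 8e a6 ed a2 6e 65 a7 a7 a6 a6 a6 71 63 63 63 63 62 62 63 48 c6
266  67 66 8c 90 7b 77 78 7b 56 a7 a8 a7 a7 a7 8d 63 63 63 63 63 64 64 47 91
268  62 64 6b 76 76 77 77 77 62 a6 a8 a8 a8 a7 a4 4e 4e 4d 46 45 46 45 47 6d
270  63 64 3f 76 77 77 76 77 73 a4 a8 a8 a8 a8 a5 46 46 46 46 45 3e 3f 47 55
272  64 65 41 72 77 77 76 76 77 a4 a7 a1 9e 88 a5 4a 47 46 46 3e 3e 3f 47 56
274  67 66 42 4e 75 76 70 72 77 76 60 8a 79 6b 7a 52 47 47 3f 3f 3e 3f 46 55
276  6f 62 44 3f 5e 42 42 5d 76 89 9f 9c 92 6b 66 4d 49 46 46 47 47 46 42 60
278  4e 4c 54 5d 5f 60 58 58 58 58 58 58 59 58 59 58 59 59 58 5a 5a 5a 5b 94
280  5a 58 58 58 58 5b 5c 5b 5c 5d 5c 5b 5a 58 57 52 52 4d 4b 4a 49 48 48 54
```

The scene pixels show the raised patch is gone, so the cartridge dropped. I'll back off and check with a clear view.

```bash
python3 - <<'E'
from h import *
W=lambda x,y,z:WELL+RTR@np.array([x,y,z])
a=plan(*tool_for(W(.005,-.04,.08),RTR),4);p=gr['p']+[0,0,.14];plan(p,gr['R'],17,*a)
E
```

```text
4 rows: d mm [ -9.12  -5.92 -12.77] rot deg [-0.035 -0.023 -0.036]
17 rows: d mm [  3.2  -25.84  -1.93] rot deg [-1.308 -0.001 -1.878]
```

Call:
{"method": "step_arm", "body": {"moves": [{"rx":0,"ry":0,"rz":0,"dx":-9.1,"dy":-6,"dz":-12.8,"gripper":-1},{"rx":0,"ry":0,"rz":0,"dx":-9.1,"dy":-6,"dz":-12.8,"gripper":-1},{"rx":0,"ry":0,"rz":0,"dx":-9.1,"dy":-6,"dz":-12.8,"gripper":-1},{"rx":0,"ry":0,"rz":0,"dx":-9.1,"dy":-6,"dz":-12.8,"gripper":-1},{"rx":-1.31,"ry":0,"rz":-1.88,"dx":3.2,"dy":-25.8,"dz":-1.9,"gripper":-1},{"rx":-1.31,"ry":0,"rz":-1.88,"dx":3.2,"dy":-25.8,"dz":-1.9,"gripper":-1},{"rx":-1.31,"ry":0,"rz":-1.88,"dx":3.2,"dy":-25.8,"dz":-1.9,"gripper":-1},{"rx":-1.31,"ry":0,"rz":-1.88,"dx":3.2,"dy":-25.8,"dz":-1.9,"gripper":-1},{"rx":-1.31,"ry":0,"rz":-1.88,"dx":3.2,"dy":-25.8,"dz":-1.9,"gripper":-1},{"rx":-1.31,"ry":0,"rz":-1.88,"dx":3.2,"dy":-25.8,"dz":-1.9,"gripper":-1},{"rx":-1.31,"ry":0,"rz":-1.88,"dx":3.2,"dy":-25.8,"dz":-1.9,"gripper":-1},{"rx":-1.31,"ry":0,"rz":-1.88,"dx":3.2,"dy":-25.8,"dz":-1.9,"gripper":-1},{"rx":-1.31,"ry":0,"rz":-1.88,"dx":3.2,"dy":-25.8,"dz":-1.9,"gripper":-1},{"rx":-1.31,"ry":0,"rz":-1.88,"dx":3.2,"dy":-25.8,"dz":-1.9,"gripper":-1},{"rx":-1.31,"ry":0,"rz":-1.88,"dx":3.2,"dy":-25.8,"dz":-1.9,"gripper":-1},{"rx":0,"ry":0,"rz":0,"dx":0,"dy":0,"dz":0,"gripper":-1}]}}

```text
clock: 31.5
tcp_pos: [0.541, 0.2541, 0.2497]
orientation: [2.749, 0.775, -0.86]
contact_force: [0.3, 0.1, -2.8]
grip_width: 0.0186
gripper_force: 98.1
```

```bash
python3 - <<'E'
from h import *
t=r.grab_frame('top').min(2);s=r.grab_frame('scene').min(2);o=r.get_obs();print(o['clock'],o['tcp_pos'])
for v in range(208,262,2): print(v,''.join('%3x'%t[v,u] for u in range(276,328,2)))
print('scene')
for v in range(248,281): print(v,''.join('%3x'%s[v,u] for u in range(300,352,2)))
p=gr['p']+[0,0,.14];plan(p,gr['R'],6)
E
```

```text
31.6 [0.5429 0.2504 0.2497]
208  b9 b4 b4 b4 b4 b6 bc bc b7 b1 a2 94 90 89 83 6e 48 2f 22 21 24 27 27 3b 47 52
210  94 91 8b 84 78 4f 3e 2a 22 25 24 26 26 26 38 4c 4c 61 75 75 7a 82 8e 9c 9a 9a
212  31 26 28 27 36 4b 60 5e 73 79 82 82 8d 9b 9d 9a 9d 9c 91 86 87 77 d9 a7 b9 ba
214  60 8b 9a 99 98 98 9a 8e c1 a2 87 75 74 6c 59 7f 61 35 3d 3f 40 34 f5 7c b3 aa
216  b7 d8 62 7e 7f 5d 3d 3e 3a 3c 3e 4d d0 c8 cb ca ca da 3d 42 3f 3a f7 92 ac ab
218  b1 f2 5c 40 41 41 42 42 41 42 3f 68 8e e5 e4 e4 e4 e5 f3 39 3b 38 fa 68 ab aa
220  b2 f1 95 43 46 46 45 46 48 46 3d 70 6f df df c8 d6 dc ef 38 3c 3b ed 78 bc ba
222  b5 f1 aa 45 49 47 47 48 48 46 3b 79 6d e0 e2 7a 74 de e6 62 5f 3b ba f5 b9 ba
224  b6 f2 c2 44 46 44 44 69 65 66 5e 7a 82 df e0 a7 bf dd c3 79 77 3b 9d f4 ba b9
226  b6 f1 ec 7b 7e 7e 7b 7d 7b 7b 37 7a ab df e0 bf df dc 8f 79 76 3c 66 f5 ba ba
228  b6 c2 f9 7a 7b 7c 79 7c 7b 79 37 79 db de a7 7a 9d dd 7b 78 76 3d 2c f4 b9 ba
230  b6 b1 f8 6f 7b 7c 79 7b 7a 79 36 78 e5 dd e0 b7 df dc 76 78 78 3d 2f f5 b2 b3
232  b7 de f6 5b 7c 7b 7a 7a 7a 7a 46 77 e7 dc c7 b6 dc de 78 7a 82 3b 32 f8
[... 3280 characters left out ...]
3 8c e9 e9 d0 cd bd e8 7d 72 70 71 71 71 72 5c 5a dc
274  a6 96 d7 50 51 91 93 8a 8f 97 be 90 d9 d7 8d c3 88 72 71 71 72 71 73 5d 5a dc
275  a6 9d d6 57 3e 8a 8d 61 54 d7 a1 b7 ef f0 87 b7 82 72 72 71 71 70 73 5b 58 d2
276  a6 9b d6 57 3f 6c 43 49 88 c3 d9 ec e7 e8 91 83 7f 7c 7d 82 84 85 80 6d 69 96
277  a5 97 d0 66 69 6b 6d 74 a4 cb c8 bb ba be 94 96 92 9e a1 ac b2 b6 a6 a4 a5 a5
278  a1 a4 b4 94 b2 b4 b8 a5 a5 a5 a5 a5 a5 a6 a6 a6 a6 a6 a6 a6 a7 a6 a8 a8 a7 a7
279  a6 a6 a6 a7 a7 a6 a9 a8 a8 a7 a7 a6 a5 a6 a4 9f a0 a0 9e 9d 9c 9c a3 a1 9e 9e
280  a2 a2 9f 9e 9d 9b a3 a3 a0 9d 9e 99 96 93 8b 6e 79 75 67 60 5c 5a 57 57 57 55
6 rows: d mm [  3.09 -25.7   -1.77] rot deg [-1.296 -0.023 -1.884]
```

The third cartridge now lies flat inside the well. Returning the scraper to above its stand.

Call:
{"method": "step_arm", "body": {"moves": [{"rx":-1.3,"ry":0,"rz":-1.88,"dx":3.1,"dy":-25.7,"dz":-1.8,"gripper":-1},{"rx":-1.3,"ry":0,"rz":-1.88,"dx":3.1,"dy":-25.7,"dz":-1.8,"gripper":-1},{"rx":-1.3,"ry":0,"rz":-1.88,"dx":3.1,"dy":-25.7,"dz":-1.8,"gripper":-1},{"rx":-1.3,"ry":0,"rz":-1.88,"dx":3.1,"dy":-25.7,"dz":-1.8,"gripper":-1},{"rx":-1.3,"ry":0,"rz":-1.88,"dx":3.1,"dy":-25.7,"dz":-1.8,"gripper":-1},{"rx":-1.3,"ry":0,"rz":-1.88,"dx":3.1,"dy":-25.7,"dz":-1.8,"gripper":-1},{"rx":0,"ry":0,"rz":0,"dx":0,"dy":0,"dz":0,"gripper":-1},{"rx":0,"ry":0,"rz":0,"dx":0,"dy":0,"dz":0,"gripper":-1}]}}

```text
clock: 32.6
tcp_pos: [0.4683, 0.386, 0.2479]
orientation: [2.588, 1.065, -0.808]
contact_force: [0.1, 0.2, -2.7]
grip_width: 0.0191
gripper_force: 98.2
```

```bash
python3 look.py w5; python3 - <<'E'
from h import *
p=gr['p']+[0,0,.14];plan(p,gr['R'],1)
a=cv2.imread('pics/w4.png',0);b=cv2.imread('pics/w5.png',0)
for x,y,w,h in[(300,200,50,60),(300,120,50,70),(300,120,50,140)]:
    t=a[y:y+h,x:x+w];m=cv2.matchTemplate(b[y-10:y+h+10,x-10:x+w+10],t,cv2.TM_CCOEFF_NORMED);_,v,_,l=cv2.minMaxLoc(m);print(v,l[0]-10,l[1]-10)
for v in range(120,270,15): print(v,''.join('%3x'%q for q in a[v,300:350:2]),'|',''.join('%3x'%q for q in b[v,300:350:2]))
E
```

```text
[0.4688 0.3854 0.2479] [[ 0.5848  0.7034 -0.4041]
 [ 0.5776 -0.7108 -0.4014]
 [-0.5696  0.0013 -0.8219]] [-0.5872  0.7275 -0.3486  1.2899  0.1512  1.7647 -1.7325] 32.65 [ 0.7376 -0.847  -2.0124]
1 rows: d mm [-0.02 -1.35  0.19] rot deg [ 0.005 -0.14  -0.152]
0.9977338314056396 0 0
0.9704369306564331 0 1
0.9865153431892395 0 0
120  59 56 57 a0 a2 a3 a2 63 a6 a9 63 58 56 57 44 a2 a4 a1 a0 a1 aa a6 a7 a3 aa |  58 56 7a a1 a1 a0 a3 64 a9 79 56 56 5a 58 7e a1 a3 a2 a1 a8 a8 aa a7 a6 ab
135  62 5b 53 9d a3 a1 9e 8d aa 9c 99 98 94 9a 6c a1 a2 a2 a2 a5 a6 a7 a5 a7 ab |  59 57 53 9e a3 a1 a1 91 aa 9e 95 92 98 9a 85 a1 a2 a1 a2 a9 a5 ab a5 a6 a8
150  77 5b 52 67 a1 a2 a4 93 a9 ab ac a7 ab 9c 8d 9f 9d a3 a3 ac a2 ab a4 a6 a8 |  9c 5a 58 8a a2 a5 a3 97 a8 aa ac aa ac 9c 8f a1 a1 a1 a2 a8 a3 a8 a7 aa a8
165  43 43 3e 40 9c a3 a3 8c 94 9a af ae ad ab af a0 9d a3 8e 42 44 43 43 42 44 |  42 42 45 42 a1 a2 a2 8d 95 ac b0 b2 ae ae b0 a1 a2 a2 64 44 42 42 46 46 43
180  43 40 43 40 3e 45 44 9b a3 a3 9e 9c ac ad ac 58 42 44 42 42 42 45 43 42 42 |  42 41 43 42 42 3f 41 99 a2 a0 a0 9c 9c 9d b1 55 43 41 44 40 41 42 42 43 3d
195  45 41 42 3e 43 40 42 b5 ca c8 c3 c1 ca cd c0 57 42 42 42 42 43 43 41 41 42 |  3e 41 43 3f 43 3e 3e b6 c9 c6 c4 c3 ca cc c3 54 42 44 43 42 42 44 44 3f 42
210  40 40 42 43 41 40 42 ad c8 c9 c6 c8 c6 cc bf 4a 42 41 3f 41 40 40 3e 3e 3f |  42 40 40 43 42 41 44 ac c7 c8 c5 c6 c7 ca bf 47 43 3f 3e 42 3f 42 41 41 42
225  56 4d 49 4b 4d 5b 57 96 c3 c8 c6 c7 c8 c8 ba 43 43 45 3e 42 42 3e 41 49 47 |  55 48 4a 4b 51 56 57 98 c6 c9 c5 c9 c8 cd be 43 40 3e 41 41 3d 44 43 44 46
240  4f 57 58 52 53 57 52 63 c5 cb c8 c9 c9 cc b9 3f 41 3e 46 41 41 48 49 47 46 |  4e 5b 56 52 57 55 56 64 c4 c9 c5 c7 c9 ca b4 3f 41 3c 41 41 41 42 43 44 47
255  54 54 55 48 51 4e 4a 4f 4e 4e 4e 4d 4e 50 4f 4f 4e 50 4c 4b 51 4a 47 46 48 |  5c 50 52 4c 4b 4d 4e 4d 4e 4d 4d 50 4d 4f 4e 4d 4e 4d 4e 4b 50 4a 44 44 48
```

Call:
{"method": "step_arm", "body": {"moves": [{"rx":0,"ry":-0.1,"rz":-0.1,"dx":0,"dy":-1.3,"dz":0,"gripper":-1},{"rx":0,"ry":0,"rz":0,"dx":11.4,"dy":0,"dz":16.4,"gripper":-1},{"rx":0,"ry":0,"rz":0,"dx":14.3,"dy":0,"dz":20.5,"gripper":-1},{"rx":0,"ry":0,"rz":0,"dx":14.3,"dy":0,"dz":20.5,"gripper":-1},{"rx":0,"ry":0,"rz":0,"dx":11.4,"dy":0,"dz":16.4,"gripper":-1},{"rx":0,"ry":0,"rz":0,"dx":0,"dy":0,"dz":0,"gripper":-1},{"rx":0,"ry":0,"rz":0,"dx":0,"dy":0,"dz":0,"gripper":-1}]}}

```text
clock: 33.52
tcp_pos: [0.4674, 0.3874, 0.1586]
orientation: [2.588, 1.068, -0.811]
contact_force: [0.6, 0.2, -1.8]
grip_width: 0.0188
gripper_force: 98.1
```

```bash
python3 - <<'E'
from h import *
o=r.get_obs();print(o['tcp_pos'],o['contact_force']);plan(gr['p']+[0,0,.005],gr['R'],5)
E
```

```text
[0.4674 0.3874 0.1586] [ 0.6316  0.2455 -1.8064]
5 rows: d mm [5.13 0.21 7.59] rot deg [-0.007 -0.019  0.007]
```

Call:
{"method": "step_arm", "body": {"moves": [{"rx":0,"ry":0,"rz":0,"dx":4,"dy":1,"dz":5,"gripper":-1},{"rx":0,"ry":0,"rz":0,"dx":5,"dy":0,"dz":7.5,"gripper":-1},{"rx":0,"ry":0,"rz":0,"dx":0,"dy":0,"dz":0,"gripper":-1}]}}

```text
clock: 33.9
tcp_pos: [0.4678, 0.3862, 0.1418]
orientation: [2.586, 1.067, -0.813]
contact_force: [-0.3, 0.9, -2.5]
grip_width: 0.0188
gripper_force: 98.1
```

Call:
{"method": "step_arm", "body": {"moves": [{"rx":0,"ry":0,"rz":0,"dx":5.2,"dy":0,"dz":7.6,"gripper":-1},{"rx":0,"ry":0,"rz":0,"dx":5.2,"dy":0,"dz":7.6,"gripper":-1},{"rx":0,"ry":0,"rz":0,"dx":5.2,"dy":0,"dz":7.6,"gripper":-1},{"rx":0,"ry":0,"rz":0,"dx":0,"dy":0,"dz":0,"gripper":-1}]}}

```text
clock: 34.4
tcp_pos: [0.4675, 0.386, 0.1139]
orientation: [2.585, 1.067, -0.814]
contact_force: [0.6, -0.5, -2.6]
grip_width: 0.0189
gripper_force: 98.1
```

```bash
python3 - <<'E'
from h import *
o=r.get_obs();print(o['tcp_pos'],o['contact_force']);plan(gr['p'],gr['R'],1)
E
```

```text
[0.4675 0.386  0.1139] [ 0.5607 -0.5212 -2.6374]
1 rows: d mm [ 3.79 -0.02  4.84] rot deg [-0.022  0.062  0.044]
```

Inside the slot with no side force. Setting it down, releasing, and backing out along the handle.

Call:
{"method": "step_arm", "body": {"moves": [{"rx":0,"ry":0,"rz":0,"dx":1.8,"dy":0,"dz":2.4,"gripper":-1},{"rx":0,"ry":0,"rz":0,"dx":1.6,"dy":0,"dz":2.2,"gripper":-1},{"rx":0,"ry":0,"rz":0,"dx":0,"dy":0,"dz":0,"gripper":-1}]}}

```text
clock: 34.78
tcp_pos: [0.468, 0.3866, 0.1092]
orientation: [2.587, 1.068, -0.812]
contact_force: [0.6, 0.2, -2.4]
grip_width: 0.0189
gripper_force: 98.1
```

Call:
{"method": "step_arm", "body": {"moves": [{"rx":0,"ry":0,"rz":0,"dx":0.6,"dy":0,"dz":0.9,"gripper":-1},{"rx":0,"ry":0,"rz":0,"dx":0.6,"dy":0,"dz":0.8,"gripper":-1},{"rx":0,"ry":0,"rz":0,"dx":0,"dy":0,"dz":0,"gripper":-1}]}}

```text
clock: 35.15
tcp_pos: [0.4682, 0.3868, 0.1078]
orientation: [2.587, 1.068, -0.811]
contact_force: [0.6, 0.9, 2.0]
grip_width: 0.0189
gripper_force: 98.8
```

Floor contact reached: the force rose by 4.5 N at the original grasp height. Releasing now.

Call:
{"method": "step_arm", "body": {"moves": [{"rx":0,"ry":0,"rz":0,"dx":0,"dy":0,"dz":0,"gripper":-0.4},{"rx":0,"ry":0,"rz":0,"dx":0,"dy":0,"dz":0,"gripper":-0.1},{"rx":0,"ry":0,"rz":0,"dx":0,"dy":0,"dz":0,"gripper":0},{"rx":0,"ry":0,"rz":0,"dx":0,"dy":0,"dz":0,"gripper":0},{"rx":0,"ry":0,"rz":0,"dx":0,"dy":0,"dz":-10,"gripper":0},{"rx":0,"ry":0,"rz":0,"dx":0,"dy":0,"dz":-25,"gripper":0},{"rx":0,"ry":0,"rz":0,"dx":0,"dy":0,"dz":-35,"gripper":0},{"rx":0,"ry":0,"rz":0,"dx":0,"dy":0,"dz":-35,"gripper":0},{"rx":0,"ry":0,"rz":0,"dx":0,"dy":0,"dz":-20,"gripper":0},{"rx":0,"ry":0,"rz":0,"dx":0,"dy":0,"dz":0,"gripper":0},{"rx":0,"ry":0,"rz":0,"dx":0,"dy":0,"dz":0,"gripper":0}]}}

```text
clock: 36.52
tcp_pos: [0.5183, 0.4365, 0.2091]
orientation: [2.586, 1.068, -0.813]
contact_force: [-0.3, -0.3, 0.1]
grip_width: 0.0426
gripper_force: 0.0
```

```bash
python3 - <<'E'
from h import *
o=r.get_obs();print(o['tcp_pos'],o['contact_force'],o['clock'],o['joints'])
im=r.grab_frame('wrist');g=cv2.cvtColor(im,cv2.COLOR_BGR2GRAY)
n,l,st,ce=cv2.connectedComponentsWithStats((g>175).astype('uint8')[200:330,290:360])
for i in range(1,n):
  if st[i,4]>200: print(st[i],plane('wrist',ce[i]+[290,200],.136))
s0=cv2.imread('pics/scene0.png').astype(int);s=r.grab_frame('scene').astype(int);d=(abs(s-s0).max(2)>40).astype('uint8')
for nm,(x,y,w,h) in dict(scraper=(425,230,60,45),redstand=(380,210,50,35),notebook=(440,225,60,35),rack=(312,300,55,50),beaker=(225,298,35,50),jar=(405,315,35,50),dish=(365,342,40,30),bottle=(130,205,40,70),tip=(165,220,38,42),shelfjar=(210,178,30,40)).items(): print(nm,d[y:y+h,x:x+w].mean().round(3))
E
```

```text
[0.5183 0.4365 0.2091] [-0.3413 -0.3145  0.0564] 36.525 [-0.6321  0.8842 -0.3239  1.0778  0.1748  1.8198 -1.7183]
[  0   0  13  27 318] [0.4955 0.4337 0.136 ]
[ 40   0  29  27 629] [0.5164 0.4144 0.136 ]
[ 17  34  29  32 913] [0.4818 0.3993 0.136 ]
scraper 0.179
redstand 0.011
notebook 0.31
rack 0.0
beaker 0.0
jar 0.0
dish 0.0
bottle 0.0
tip 0.0
shelfjar 0.0
```

The scraper stands where it was and the bystanders are unchanged; the notebook difference is arm occlusion. Handing in.

```bash
python3 -c "
from bench import r
print(r.hand_in())"
```

```text
the job is handed in; nothing more can be done
None
```

I handed the job in at 36.5 s: the cover lies at the stop, all three cartridges are in the well (the highest a few mm below the mouth by camera measurement), and the scraper is back in its stand; the bystanders look unmoved, except the notebook, which the arm hid from the last check.

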